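Unload the sample capsules from a ratchet carousel

TASK

Unload the sample capsules from the carousel: first put the collecting pan under the drop-out slot at its front, then click the wheel round by its knob so that each capsule in turn is caught by the pawl over the slot, and drive it down with the punch (not with the fingers) so that it falls into the pan. When every capsule is in the pan, stand the punch back in its block, leave the wheel caught on a tooth and set the pan with the capsules back on its mat, without knocking the two dropper bottles.

Things in the scene. Friction and masses are not known exactly. Their poses are not given: they have to be found in the camera images.
- carousel: the indexing carousel, a fixed bench fixture: a grey column, a grey deck (top 72 mm up) and above it the toothed wheel. Origin on the worktop below the wheel's axis, z up; its -x side is the front, where the deck has a 32 mm wide slot. Under the deck the space is open, 64 mm high, to the front and sides, as far back as 16 mm behind the axis, where the column's foot begins
- wheel (a joint): turn of the wheel, rad, 0 at the start, growing clockwise from above. A dark steel disc, underside 82 and top 104 mm up, 158 mm across its ten saw teeth, with ten 15 mm through-holes on a 55 mm radius. It turns clockwise only (about 0.15 N m) and is caught every 0.6283 rad, one hole then exactly over the slot; let go between teeth, it springs back to the last tooth passed
- pawl (a joint): angle of the sprung pawl on the wheel's left rim, rad: between -0.04 and 0.01 when its nose lies at the foot of a tooth (caught), rising to about 0.14 on the crest
- knob (a point): centre of the black bar knob on the wheel's axis, 142 mm above the worktop; the bar is 44 mm long (along this point's x, which turns with the wheel), 13 mm thick (its y) and 24 mm high (130 to 152 mm)
- drop (a point): fixed point on the carousel: centre of the drop-out place at the height of the wheel's top (104 mm), 55 mm in front of the axis, above the slot; its -x points to the front. Only here can a capsule fall through; everywhere else the deck lies 10 mm below the wheel
- capsule1_mid (a point): centre of a white round-ended sample capsule (14 mm across, 28 mm long, 12 g, axis z), upright in the hole that comes over the slot at wheel = 1 x 0.6283, its top about 2 mm above the wheel. A sprung keeper under the hole holds it: some 6 to 18 N straight from above drives it down, about 25 mm till it drops. Absent in some starts
- capsule2_mid (a point): centre of a white round-ended sample capsule (14 mm across, 28 mm long, 12 g, axis z), upright in the hole that comes over the slot at wheel = 2 x 0.6283, its top about 2 mm above the wheel. A sprung keeper under the hole holds it: some 6 to 18 N straight from above drives it down, about 25 mm till it drops. Absent in some starts
- capsule3_mid (a point): centre of a white round-ended sample capsule (14 mm across, 28 mm long, 12 g, axis z), upright in the hole that comes over the slot at wheel = 3 x 0.6283, its top about 2 mm above the wheel. A sprung keeper under the hole holds it: some 6 to 18 N straight from above drives it down, about 25 mm till it drops. Absent in some starts
- capsule4_mid (a point): centre of a white round-ended sample capsule (14 mm across, 28 mm long, 12 g, axis z), upright in the hole that comes over the slot at wheel = 4 x 0.6283, its top about 2 mm above the wheel. A sprung keeper under the hole holds it: some 6 to 18 N straight from above drives it down, about 25 mm till it drops. Absent in some starts
- capsule5_mid (a point): centre of a white round-ended sample capsule (14 mm across, 28 mm long, 12 g, axis z), upright in the hole that comes over the slot at wheel = 5 x 0.6283, its top about 2 mm above the wheel. A sprung keeper under the hole holds it: some 6 to 18 N straight from above drives it down, about 25 mm till it drops. Absent in some starts
- capsule6_mid (a point): centre of a white round-ended sample capsule (14 mm across, 28 mm long, 12 g, axis z), upright in the hole that comes over the slot at wheel = 6 x 0.6283, its top about 2 mm above the wheel. A sprung keeper under the hole holds it: some 6 to 18 N straight from above drives it down, about 25 mm till it drops. Absent in some starts
- punch_grip (a point): grip point on the punch's handle, 85 mm above its tip. The punch (120 g) starts upright in its block: round tip 9 mm across and 42 mm long, collar 28 mm across (42 to 48 mm above the tip), square handle 20 x 20 mm (48 to 104 mm above the tip, sides along this point's x and y), cap to 107 mm; z points up from tip to handle
- block_mouth (a point): middle of the mouth of the grey punch block's hole (block 62 x 62 x 50 mm, fixed); the hole is 15 mm wide and 46 mm deep, mouth 50 mm above the worktop. The punch hangs in it by its collar, tip 42 mm below the mouth
- pan: the steel collecting pan: open box 110 x 92 mm, 24 mm high, walls and floor 3 mm, 150 g; origin centre of its underside, z up, handle towards its -x
- pan_handle (a point): where to grip the pan: on its handle, a dark bar 16 mm wide (along y) and 10 mm thick that sticks out 61 mm from the pan's -x wall; this point is 90 mm from the pan's centre, 21 mm above its underside, 26 mm from the free end of the bar
- mat_mid (a point): centre of the top of the grey mat (200 mm along its x, 150 mm along its y, 3 mm thick, fixed) on which the pan starts
- bottle_a: brown dropper bottle, 39 mm across, 104 mm high, a bystander; origin centre of its underside
- bottle_b: another brown dropper bottle, 39 mm across, 104 mm high, a bystander; origin centre of its underside
- punch_tip (a point): middle of the punch's tip, 85 mm below the grip point
Not all that is in view belongs to the job. What is shaped like the part that bears punch_grip but green or orange is not meant.

How it is judged:
By the outcome, as a careful person would: the job done as asked, in the order asked, and still so for the second after the job is handed in, with the robot touching nothing.
Of capsule1, capsule2, capsule3, capsule4, capsule5, capsule6 only 2 to 3 are there at a start; the rules pass over those that are not, and their reading is None.
At some moment in a run one of pan may be knocked a few centimetres aside while the robot is not near it.
It also fails if it takes over 210 s, if anything falls off the work surface, if the arm or the gripper's body presses on something with over 40 N, if the wrist force passes 120 N, or if a joint passes its speed limit or range.

ROBOT

A 6-joint arm with a two-finger parallel gripper is mounted at the origin on a cart in front of the work surface, level with it; the furniture and walls round the work are solid. World frame = base frame: x ahead of the robot, y to its left, z up, the work surface at z = 0. Lengths are in m, angles in degrees, forces in N, time in s.
With the tool pointing down it reaches from about 0.25 to 0.725 m from the base axis. Payload 9.7 kg.
Tool frame: the origin (TCP) lies between the finger pads; the fingertips stand 19 mm ahead of it and the grasp point (between the pads) is the TCP; z points along the fingers, y is the line along which they close (so a half turn about z gives the same grasp; the last joint's range is limited). The gripper opens to 85 mm and grips with 20 to 120 N. Pads are 22 mm wide; open, the fingers measure 114 mm over their backs; the gripper's body (76 mm by 85 mm) begins 54 mm behind the grasp point. The pads swing forward as they close: fully open they stand 13 mm farther back than shut.
Start: joints at [0, 4.979, 10.078, 95.1, 0, 90], TCP at [0.55, -0, 0.25] pointing down, gripper open.
Joint ranges: [-179.16, 179.16], [-48.56, 103.87], [-65.8, 70.77], [-126.05, 130.52], [-82.76, 87.17], [-180, 180]. Speed limits (degrees/s): [127.2, 127.2, 147.25, 180, 180, 180].

INTERFACE

Orientations are given as [roll, pitch, yaw] about the fixed x, y, z axes, in that order (R = Rz(yaw) Ry(pitch) Rx(roll)).
In Python, from workcell import telemetry, camera, calibration, workorder gives the robot as it stands.
- The arm moves only by the tool play_rows, never from a script. Its argument "increments" is a list of rows, each a list of 3 entries, a list of its own where there are three numbers: the shift along the tool's x, y, z in mm, then the turn, a rotation vector about the tool's x, y, z in degrees, then the closure, from 0 (fully open) to 1 (shut). In form: [[[x, y, z], [ax, ay, az], jaw], ...]. A call has 1 to 20 rows; each row is the pose to reach, as a shift and turn from the pose commanded when the call began, along the tool's axes at that moment; what a row does not reach only later rows make up. A row lasts 1/10 s, in which the tool goes at most 50 mm and 8.59 degrees, less where a joint would pass 70% of its speed; a pose out of reach is approached as far as the arm can. A call with a gripper value outside its range is refused whole. The fingers move at their own pace and stop on an object; "grip_force" is the grip in N (left out, the last holds). Time passes only in rows, so rows that repeat a pose let the fingers close. It gives the time, the measured TCP pose, the force, the opening and the grip force at its end, in the units of the state.
- telemetry.get_obs(): the state, without advancing time (a new reading comes with each control period).
- camera(name): name is "scene" or "side" or "wrist"; returns (picture, depth): 384x512x3 uint8, red, green, blue; 384x512 float32, m along the optical axis (not along the pixel's ray), 0 where there is no reading.
- calibration(name): a dict with "vertical_fov" (degrees; the focal length in pixels is half the picture's height over the tangent of half this angle, whatever the lens; pixels are square), "cx", "cy" (the principal point, pixels), "k1" (the pictures are not rectified: a ray, as slopes to the right and down, at radius r is drawn at 1 + k1 r^2 times it, then the intrinsics apply), "rvec" (rotation vector, rad) and "tvec" (3), from world to camera coordinates, as OpenCV has them; the wrist camera has in their place "hand_eye" (4x4, takes a point from camera to tool coordinates, whose origin is the TCP and whose axes are the flange's). Camera axes: x right, y down, z forward; pixel columns grow to the right and rows downward; lengths in m; the calibration is good to about 2 mm. A picture is of the moment at which its call begins: read the wrist's pose just before it. calibration takes no time and is no camera call.
- workorder.job_done(): hands the job in; it is judged then, once.
The state is a dict: "time": time; "q": joint angles; "qd": joint speeds; "joint_efforts": joint torques, N m; "ee_pos": TCP position; "tcp_rot": TCP orientation; "wrist_force": force on the tool from outside, world axes, zero at the start; "torque": the same for the moment, N m; "opening": finger opening in m; "grasp_force": force on a finger pad.
Only numpy, scipy, OpenCV 4.12 (cv2) and the standard library are available. Lean on these libraries where they do the work, as an engineer would, in place of code of your own. Each camera call takes 0.05 s, during which the arm holds its last target. There are 200 camera calls.

## Working session

There is one attempt and no reset: what is moved stays moved. The work goes in short steps, Python scripts to look and compute and a tool call to move; the robot and the scene stay as the last step left them, time stands still between calls to the robot, and variables do not carry over. Pictures are saved under pics/ and viewed, at most 18 in all, crops included, and the job is handed in when it is done.

Besides the shell and the picture viewer there is one more tool, called after "Request:" by a JSON object that holds its "name" and its "arguments", one argument or row to a line. play_rows: Moves the arm, as the interface text tells. Its arguments: {"type":"object","properties":{"increments":{"type":"array"},"grip_force":{"type":"number"}},"required":["increments"]}

```bash
ls; mkdir -p pics
cat > h.py <<'E'
import numpy as np, cv2
from scipy.spatial.transform import Rotation as R
from workcell import telemetry, camera, calibration, workorder
def grab(n):
    o=telemetry.get_obs(); p,d=camera(n); return o,p,d
def K(n):
    c=calibration(n); f=192/np.tan(np.radians(c["vertical_fov"]/2)); return c,f
def T(n,o):
    c,f=K(n)
    if "rvec" in c:
        M=np.eye(4); M[:3,:3]=R.from_rotvec(np.ravel(c["rvec"])).as_matrix(); M[:3,3]=np.ravel(c["tvec"]); return np.linalg.inv(M)
    M=np.eye(4); M[:3,:3]=R.from_euler('xyz',o["tcp_rot"],degrees=True).as_matrix(); M[:3,3]=o["ee_pos"]
    return M@np.array(c["hand_eye"])
def cloud(n,o,d):
    c,f=K(n); v,u=np.mgrid[0:384,0:512]
    x=(u-c["cx"])/f; y=(v-c["cy"])/f; a,b=x.copy(),y.copy()
    for _ in range(8):
        s=1+c["k1"]*(a*a+b*b); a,b=x/s,y/s
    P=np.stack([a*d,b*d,d],-1); M=T(n,o)
    W=P@M[:3,:3].T+M[:3,3]; W[d<=0]=np.nan; return W
def proj(n,o,X):
    c,f=K(n); M=np.linalg.inv(T(n,o)); p=np.atleast_2d(X)@M[:3,:3].T+M[:3,3]
    a=p[:,:2]/p[:,2:]; s=1+c["k1"]*(a**2).sum(1,keepdims=True); return a*s*f+[c["cx"],c["cy"]]
def save(fn,p,k=1):
    cv2.imwrite('pics/'+fn,cv2.resize(p[:,:,::-1],None,fx=k,fy=k,interpolation=cv2.INTER_CUBIC))
E
python3 - <<'E'
from h import *
ims=[]
for n in ("scene","side","wrist"):
    o,p,d=grab(n); ims.append(p); np.savez('s_'+n,p=p,W=cloud(n,o,d)); print(n,calibration(n))
print(o)
save('a.png',ims[0],1.5); save('b.png',ims[1],1.5); save('c.png',ims[2])
E
```

```text
pics
scene {'vertical_fov': 55.01264709994882, 'cx': 249.20189621325082, 'cy': 197.56894913094328, 'k1': -0.08393530018711445, 'rvec': array([ 2.20778927, -1.00212096,  0.39334762]), 'tvec': array([-0.3987049 ,  0.31608667,  0.74769506])}
side {'vertical_fov': 53.16456992385734, 'cx': 258.8522537369808, 'cy': 193.56005569115706, 'k1': -0.07749088138522078, 'rvec': array([ 0.34343857, -2.4816684 ,  1.58261492]), 'tvec': array([0.4903851 , 0.1771624 , 1.04051545])}
wrist {'vertical_fov': 69.88953712632352, 'cx': 258.119366020258, 'cy': 195.46674529523392, 'k1': -0.060506566501197345, 'hand_eye': array([[-1.12109571e-03, -9.52414170e-01, -3.04804842e-01,
         7.82052964e-02],
       [ 9.99999371e-01, -1.05731222e-03, -3.74324312e-04,
        -8.61344465e-04],
       [ 3.42378959e-05, -3.04805069e-01,  9.52414757e-01,
        -1.24166334e-01],
       [ 0.00000000e+00,  0.00000000e+00,  0.00000000e+00,
         1.00000000e+00]])}
{'time': 0.1, 'q': array([-3.32799806e-04,  5.00830372e+00,  1.00376820e+01,  9.50979390e+01,
       -4.54309939e-04,  9.00019998e+01]), 'qd': array([-0.03785544, -0.02712026,  0.16131496,  0.03659282,  0.0424524 ,
        0.01117006]), 'joint_efforts': array([ 5.47294949e-04, -5.21561801e+01,  4.65652657e+01,  1.59993977e-02,
       -1.19309320e-06, -5.24902489e-06]), 'ee_pos': array([ 5.49821605e-01, -5.30278093e-06,  2.49638781e-01]), 'tcp_rot': array([-1.79931439e+02,  4.56702601e-04,  8.99976679e+01]), 'wrist_force': array([-0.08303712, -0.71186447, -0.24119882]), 'torque': array([ 0.04156063, -0.03165598, -0.02695624]), 'grasp_force': 0.0, 'opening': 0.08570542823370814}
```

View pics/a.png

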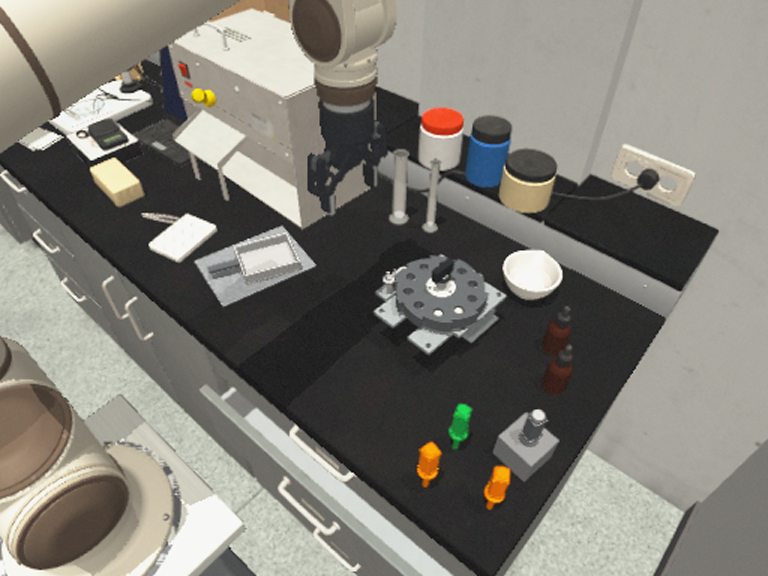

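View pics/b.png

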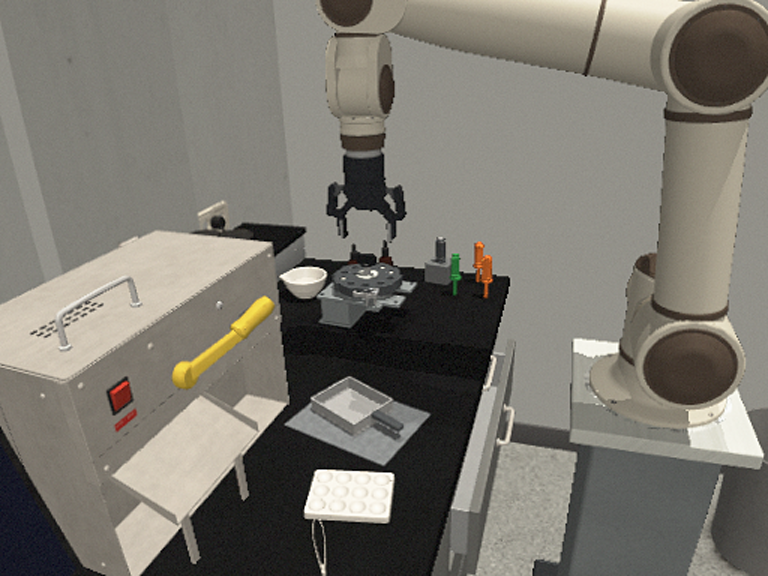

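The punch could be confused with green (460,423), orange (428,463) and orange (497,485) in the scene view (scaled 1.5x). The grey one in the block at (535,425) is the one I want. The carousel is at (440,290) and the pan on its mat at (268,255).

Run:
```python
from h import *
for n,pts in (("scene",dict(knob=(440,268),wheel=(415,290),tabA=(430,340),tabB=(485,325),tabC=(385,280),blk=(520,440),punch=(537,413),pan=(268,258),handle=(222,268),matL=(197,258),matF=(222,302),matR=(314,264),matB=(278,230),botA=(556,345),botB=(558,380))),("side",dict(knob=(368,275),pan=(350,405),handle=(385,425)))):
    W=np.load(f's_{n}.npz')['W']
    for k,(u,v) in pts.items():
        u,v=int(u/1.5),int(v/1.5); print(n,k,np.round(np.nanmedian(W[v-1:v+2,u-1:u+2].reshape(-1,3),0),3))
# height map merged
W=np.load('s_scene.npz'); w,p=W['W'].reshape(-1,3),W['p'].reshape(-1,3)
W=np.load('s_side.npz'); w=np.vstack([w,W['W'].reshape(-1,3)]);p=np.vstack([p,W['p'].reshape(-1,3)])
m=(w[:,2]>-.02)&(w[:,2]<.16); w,p=w[m],p[m]
im=np.zeros((500,900,3),np.uint8)  # x 0.2..0.7 up, y left .45..-.45
i=((0.75-w[:,0])*1000).astype(int); j=((0.45-w[:,1])*1000).astype(int)
k=(i>=1)&(i<499)&(j>=1)&(j<899)
o=np.argsort(w[k,2]); 
for a,b,c in zip(i[k][o],j[k][o],p[k][o]): im[a-1:a+2,b-1:b+2]=c
save('top.png',im,800/900)
o=(w[:,2]>.100)&(w[:,2]<.108)&(np.hypot(w[:,0]-.5,w[:,1]+.15)<.3)
print(o.sum(),w[o].min(0),w[o].max(0))
```

```text
scene knob [ 0.595 -0.148  0.155]
scene wheel [ 0.571 -0.119  0.104]
scene tabA [ 0.526 -0.187  0.072]
scene tabB [ 0.662 -0.213  0.008]
scene tabC [ 0.563 -0.063  0.097]
scene blk [ 0.478 -0.387  0.05 ]
scene punch [ 0.489 -0.394  0.116]
scene pan [0.521 0.211 0.008]
scene handle [0.435 0.238 0.029]
scene matL [0.43  0.325 0.003]
scene matF [0.389 0.189 0.004]
scene matR [0.574 0.132 0.003]
scene matB [0.597 0.265 0.004]
scene botA [ 0.685 -0.338  0.029]
scene botB [ 0.613 -0.378  0.045]
side knob [ 0.6   -0.137  0.108]
side pan [0.524 0.199 0.006]
side handle [0.446 0.251 0.021]
2792 [ 0.34497931 -0.41424738  0.10001409] [ 0.7059039  -0.05195217  0.10797846]
```

View pics/top.png

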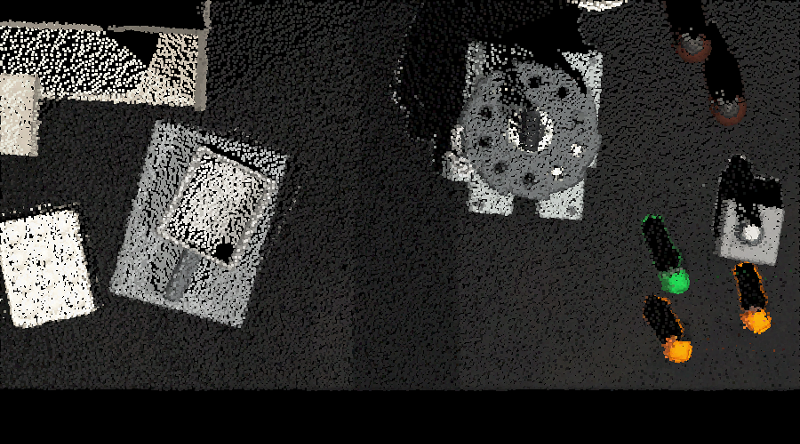

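Request:
{"name": "play_rows", "arguments": {
  "increments": [
    [[-50,10,-10],[0,0,0],0],
    [[-100,20,-30],[0,0,0],0],
    [[-150,30,-50],[0,0,0],0],
    [[-150,30,-50],[0,0,0],0],
    [[-150,30,-50],[0,0,0],0],
    [[-150,30,-50],[0,0,0],0]
  ]
}}

```text
time: 0.75
ee_pos: [0.5798, -0.1493, 0.2995]
tcp_rot: [-179.9, -0.0, 90.0]
wrist_force: [0.7, 0.7, 0.3]
opening: 0.0854
grasp_force: 0.0
```

Run:
```python
from h import *
o,p,d=grab("wrist"); print(o["ee_pos"],o["tcp_rot"],o["wrist_force"])
np.savez('w1',p=p,W=cloud("wrist",o,d)); save('w1.png',p,1.5)
```

```text
[ 0.57984608 -0.14931722  0.29949046] [-1.79933528e+02 -3.80459376e-02  8.99978942e+01] [0.70567135 0.69159807 0.26877402]
```

View pics/w1.png

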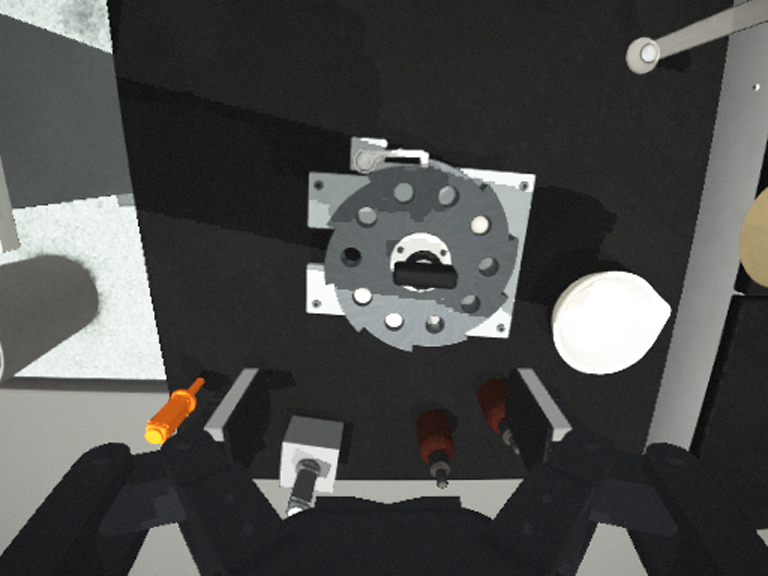

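Third capsule found: with the slot hole at (352,257), the capsules sit at 1 (362,296), 2 (394,320) and 6 (480,224). The punch is in the grey block at (310,450). Next I'll measure precisely.

```bash
cat >> h.py <<'E'
def plane(n,o,uv,z):
    c,f=K(n); uv=np.atleast_2d(uv).astype(float); x=(uv-[c["cx"],c["cy"]])/f; a=x.copy()
    for _ in range(8): a=x/(1+c["k1"]*(a**2).sum(1,keepdims=True))
    M=T(n,o); D=np.c_[a,np.ones(len(a))]@M[:3,:3].T; t=(z-M[2,3])/D[:,2]; return M[:3,3]+D*t[:,None]
E
python3 - <<'E'
from h import *
from scipy.optimize import least_squares
o=telemetry.get_obs(); L=np.load('w1.npz'); W,p=L['W'],L['p']
uv=np.array([(352,257),(362,296),(394,320),(434,323),(471,302),(488,265),(480,224),(448,195),(403,193),(367,216)])/1.5
X0=plane("wrist",o,uv,.104)
v,u=np.mgrid[0:384,0:512]; G=plane("wrist",o,np.c_[u.ravel(),v.ravel()],.104)[:,:2]; Z=W[...,2].ravel()
br=p.reshape(-1,3).mean(1)
c=[]
for k,x in enumerate(X0):
    q=np.hypot(*(G-x[:2]).T)<.0105
    s=q&((br>150) if k in(1,2,6) else (Z<.099))
    c.append(G[s].mean(0)); print(k,s.sum(),np.round(c[-1],4), np.sqrt(s.sum()))
c=np.array(c)
def f(t):
    a=t[2]+np.pi+np.arange(10)*.62832
    return (c-np.c_[t[0]+t[3]*np.cos(a),t[1]+t[3]*np.sin(a)]).ravel()
r=least_squares(f,[.604,-.146,0,.055]); print('axis,yaw,rad',r.x[:2],np.degrees(r.x[2]),r.x[3],np.abs(r.fun).max())
ax,yw=r.x[:2],r.x[2]
print('drop',ax-.055*np.array([np.cos(yw),np.sin(yw)]))
# knob
m=(W[...,2]>.145)&(W[...,2]<.158)&(np.hypot(W[...,0]-ax[0],W[...,1]-ax[1])<.04)
P=W[m][:,:2].astype(np.float32); print('knob',len(P),cv2.minAreaRect(P),np.median(W[m][:,2]))
print('wheel z',np.nanmedian(Z[(np.abs(np.hypot(*(G-ax).T)-.068)<.003)]))
# deck rect check
# punch / block / pan from scene+side
for n in("scene","side","w1"):
    L=np.load(f's_{n}.npz' if n!='w1' else 'w1.npz'); w=L['W'].reshape(-1,3); col=L['p'].reshape(-1,3).astype(int)
    m=(np.abs(w[:,2]-.05)<.003)&(np.hypot(w[:,0]-.485,w[:,1]+.39)<.05)
    if m.sum()>20: print(n,'block',m.sum(),cv2.minAreaRect(w[m][:,:2].astype(np.float32)))
    m=(w[:,2]>.095)&(w[:,2]<.12)&(np.hypot(w[:,0]-.49,w[:,1]+.39)<.04); 
    if m.sum()>5: print(n,'punch top',m.sum(),w[m].mean(0),w[m].min(0),w[m].max(0))
    m=(np.abs(w[:,2]-.0285)<.004)&(np.hypot(w[:,0]-.5,w[:,1]-.22)<.12)
    if m.sum()>20: print(n,'pan rim',m.sum(),cv2.minAreaRect(w[m][:,:2].astype(np.float32)))
    m=(np.abs(w[:,2]-.003)<.003)&(np.hypot(w[:,0]-.5,w[:,1]-.22)<.14)&(col.min(1)>70)
    if m.sum()>20: print(n,'mat',m.sum(),cv2.minAreaRect(w[m][:,:2].astype(np.float32)))
    for b in((.67,-.33),(.62,-.37)):
        m=(w[:,2]>.02)&(w[:,2]<.12)&(np.hypot(w[:,0]-b[0],w[:,1]-b[1])<.05)
        if m.sum()>20: print(n,'bottle',w[m].min(0).round(3),w[m].max(0).round(3))
E
```

```text
0 118 [ 0.5502 -0.1418] 10.862780491200215
1 131 [ 0.5579 -0.1756] 11.445523142259598
2 154 [ 0.5841 -0.1945] 12.409673645990857
3 92 [ 0.6178 -0.1986] 9.591663046625438
4 88 [ 0.646  -0.1805] 9.38083151964686
5 110 [ 0.6581 -0.1494] 10.488088481701515
6 101 [ 0.6496 -0.1164] 10.04987562112089
7 139 [ 0.624  -0.0946] 11.789826122551595
8 142 [ 0.5912 -0.0923] 11.916375287812984
9 134 [ 0.5627 -0.1104] 11.575836902790225
axis,yaw,rad [ 0.60416626 -0.14540555] -3.7922621172807323 0.05433077005325851 0.0014011485038309957
drop [ 0.54928669 -0.1417679 ]
knob 573 ((0.6048536896705627, -0.14669504761695862), (0.01363310031592846, 0.04405803978443146), 86.30029296875) 0.15407806327006596
wheel z 0.10444222547279328
scene block 547 ((0.48794546723365784, -0.39536353945732117), (0.0629759356379509, 0.06361202895641327), 79.42840576171875)
scene punch top 130 [ 0.48431075 -0.39693603  0.10902075] [ 0.47443222 -0.40768138  0.09508446] [ 0.4961627  -0.38442182  0.11782105]
scene pan rim 268 ((0.4899657070636749, 0.21911627054214478), (0.09692756086587906, 0.16950632631778717), 63.43454360961914)
[... 515 characters left out ...]
4898968040943146, 0.22158034145832062), (0.09614021331071854, 0.17143306136131287), 64.9133071899414)
side mat 1902 ((0.5037294030189514, 0.2358345091342926), (0.19785872101783752, 0.22001463174819946), 65.90265655517578)
side bottle [ 0.627 -0.363  0.049] [ 0.718 -0.307  0.104]
side bottle [ 0.612 -0.379  0.037] [ 0.648 -0.348  0.104]
w1 block 878 ((0.4893389642238617, -0.3947933316230774), (0.06432920694351196, 0.06246041879057884), 80.43765258789062)
w1 punch top 201 [ 0.49080713 -0.38762776  0.10727977] [ 0.47601285 -0.40225732  0.09508893] [ 0.50286923 -0.38109495  0.1164008 ]
w1 bottle [ 0.624 -0.373  0.02 ] [ 0.71  -0.308  0.105]
w1 bottle [ 0.611 -0.38   0.02 ] [ 0.651 -0.348  0.106]
```

Request:
{"name": "play_rows", "arguments": {
  "increments": [
    [[28,-10,5],[0,0,8],0],
    [[56,-20,10],[0,0,16],0],
    [[85,-30,20],[0,0,24],0],
    [[113,-40,25],[0,0,32],0],
    [[141,-50,30],[0,0,40],0],
    [[170,-60,40],[0,0,48],0],
    [[198,-70,50],[0,0,56],0],
    [[226,-80,60],[0,0,64],0],
    [[254,-90,65],[0,0,72],0],
    [[282,-100,70],[0,0,80],0],
    [[310,-110,80],[0,0,88],0],
    [[340,-120,85],[0,0,96],0],
    [[370,-130,90],[0,0,104],0],
    [[385,-135,95],[0,0,112],0],
    [[395,-140,100],[0,0,116],0],
    [[395,-140,100],[0,0,116],0],
    [[395,-140,100],[0,0,116],0]
  ]
}}

```text
time: 2.5
ee_pos: [0.4283, -0.0385, 0.2058]
tcp_rot: [-172.3, 1.1, -9.8]
wrist_force: [0.7, 0.6, -0.4]
opening: 0.0853
grasp_force: 0.0
```

Run:
```python
from h import *
o,p,d=grab("wrist"); print(o["ee_pos"],o["tcp_rot"],o["q"].round(1))
W=cloud("wrist",o,d);np.savez('w2',p=p,W=W); save('w2.png',p,1.5)
w=W.reshape(-1,3)
m=(w[:,2]>.021)&(w[:,2]<.034)&(np.hypot(w[:,0]-.5,w[:,1]-.22)<.12)
print('pan',m.sum(),cv2.minAreaRect(w[m][:,:2].astype(np.float32)))
```

```text
[ 0.4283213  -0.03850875  0.20580973] [-172.34156808    1.12900978   -9.84511241] [ -9.9 -11.2 -10.6  91.7   7.7 180. ]
pan 2165 ((0.4906986653804779, 0.2194059193134308), (0.0950852707028389, 0.17064380645751953), 63.51993179321289)
```

View pics/w2.png

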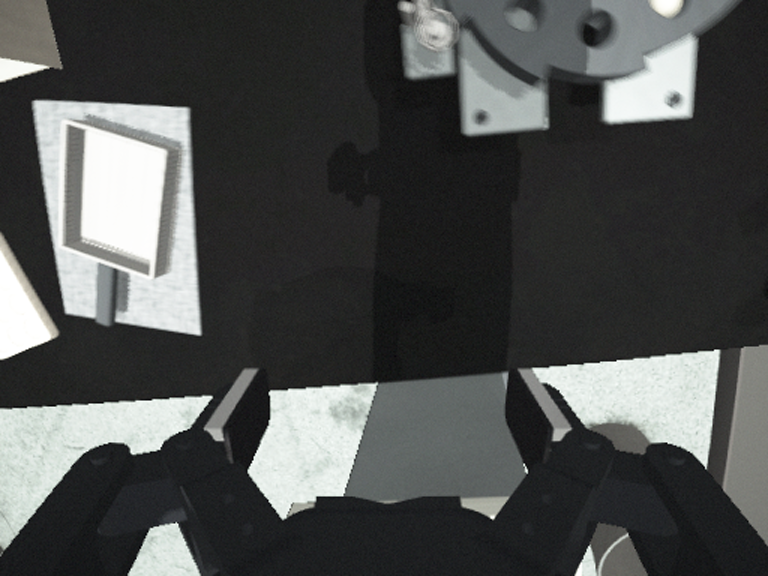

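The joint 6 limit was reached, so I need the opposite yaw (~154°). The picture shows the pan at (115,200), its handle at (107,295) and the mat corners.

```bash
cat >> h.py <<'E'
def rel(pos,rpy,o=None):
    o=o or telemetry.get_obs(); A=R.from_euler('xyz',o["tcp_rot"],degrees=True); B=R.from_euler('xyz',rpy,degrees=True)
    return (A.inv().apply(np.array(pos)-o["ee_pos"])*1000).round(1),(A.inv()*B).as_rotvec(degrees=True).round(2)
E
python3 - <<'E'
from h import *
o=telemetry.get_obs()
c=plane("wrist",o,np.array([(33,100),(190,107),(201,335),(67,315)])/1.5,.003)[:,:2]; print('mat w',c.round(3),c.mean(0),cv2.minAreaRect(c.astype(np.float32)))
print(K("scene")[0]["cx"]);c=plane("scene",o,np.array([(196,261),(281,229),(315,264),(222,303)])/1.5,.003)[:,:2]; print('mat s',c.round(3),c.mean(0),cv2.minAreaRect(c.astype(np.float32)))
print(rel((.44,.25,.20),(180,0,154),o))
print(rel((.428,-.0385,.22),(180,0,0),o))
E
```

```text
mat w [[0.614 0.266]
 [0.574 0.121]
 [0.382 0.176]
 [0.42  0.319]] [0.49783646 0.22051358] ((0.4974329471588135, 0.21995416283607483), (0.15126104652881622, 0.20102953910827637), 74.69451141357422)
249.20189621325082
mat s [[0.424 0.319]
 [0.604 0.263]
 [0.576 0.13 ]
 [0.387 0.186]] [0.49750832 0.22451859] ((0.4996301233768463, 0.22456085681915283), (0.13769154250621796, 0.19959783554077148), 73.40573120117188)
(array([ -37.7, -284.9,   44.6]), array([  -3.18,  -10.6 , -163.81]))
(array([  0.5,  -3.9, -13.7]), array([ -7.65,   0.49, -10.14]))
```

Request:
{"name": "play_rows", "arguments": {
  "increments": [
    [[0,-4,-13],[-7.6,0.5,-5],0],
    [[0,-4,-13],[-7.6,0.5,-5],0]
  ]
}}

```text
time: 2.75
ee_pos: [0.43, -0.0353, 0.2212]
tcp_rot: [180.0, 0.1, -4.6]
wrist_force: [-0.5, -0.3, 1.2]
opening: 0.0854
grasp_force: 0.0
```

Run:
```python
from h import *
o=telemetry.get_obs();print(o['ee_pos'],o['tcp_rot'],o['q']);print(rel((.44,.25,.20),(180,0,154),o))
```

```text
[ 0.42999196 -0.03532172  0.22118039] [ 1.79950092e+02  9.98482969e-02 -4.62615041e+00] [-4.66520959e+00 -1.15943571e+01 -8.95502611e+00  9.27391452e+01
 -4.99758511e-02  1.79960941e+02]
(array([ -13. , -285.2,   21. ]), array([-1.3000e-01,  1.0000e-01, -1.5863e+02]))
```

Request:
{"name": "play_rows", "arguments": {
  "increments": [
    [[0,-15,0],[0,0,-8.4],0],
    [[-1,-30,0],[0,0,-16.8],0],
    [[-1,-45,0],[0,0,-25.2],0],
    [[-2,-60,0],[0,0,-33.6],0],
    [[-3,-75,0],[0,0,-42],0],
    [[-4,-90,0],[0,0,-50.4],0],
    [[-5,-105,0],[0,0,-58.8],0],
    [[-5,-120,0],[0,0,-67.2],0],
    [[-6,-135,0],[0,0,-75.6],0],
    [[-7,-150,0],[0,0,-84],0],
    [[-7,-165,0],[0,0,-92.4],0],
    [[-8,-180,0],[0,0,-100.8],0],
    [[-9,-195,0],[0,0,-109.2],0],
    [[-9,-210,0],[0,0,-117.6],0],
    [[-10,-225,0],[0,0,-126],0],
    [[-11,-240,5],[0,0,-134.4],0],
    [[-12,-255,10],[0,0,-142.8],0],
    [[-13,-270,15],[0,0,-151.2],0],
    [[-13,-285,21],[0,0,-158.6],0],
    [[-13,-285,21],[0,0,-158.6],0]
  ]
}}

```text
time: 4.75
ee_pos: [0.4401, 0.25, 0.1978]
tcp_rot: [-180.0, -0.4, 154.0]
wrist_force: [0.5, -0.9, 0.2]
opening: 0.0851
grasp_force: 0.0
```

```bash
cat > pan.py <<'E'
from h import *
from scipy.optimize import minimize
def pan(W,guess,z0,rad=.14):
    w=W.reshape(-1,3); m=(w[:,2]>z0+.018)&(w[:,2]<z0+.031)&(np.hypot(w[:,0]-guess[0],w[:,1]-guess[1])<rad)
    P=w[m][:,:2].astype(np.float32); n,l=0,0
    r=cv2.minAreaRect(P); return len(P),r
E
python3 - <<'E'
from pan import *
o,p,d=grab("wrist"); print(o["ee_pos"],o["tcp_rot"],o["q"].round(1))
W=cloud("wrist",o,d);np.savez('w3',p=p,W=W); save('w3.png',p,1.2)
print(pan(W,(.50,.22),.003,.12))
w=W.reshape(-1,3); a=np.radians(154); hd=np.array([np.cos(a),np.sin(a)]); 
c=np.array([.5174,.207]); s=(w[:,:2]-c)@hd; t=(w[:,:2]-c)@[-hd[1],hd[0]]
m=(s>.062)&(s<.113)&(np.abs(t)<.02)&(w[:,2]>.015)&(w[:,2]<.035)
print('handle',m.sum(),w[m].mean(0),cv2.minAreaRect(w[m][:,:2].astype(np.float32)),w[m][:,2].max())
E
```

```text
[0.44007236 0.25000597 0.19784393] [-179.96732432   -0.43054228  153.98043661] [29.4 -1.5 -2.4 89.4  0.3 55.4]
(2084, ((0.48986971378326416, 0.22016197443008423), (0.09369542449712753, 0.17141443490982056), 63.27128982543945))
handle 624 [0.43848296 0.24586721 0.02938062] ((0.43891918659210205, 0.24572111666202545), (0.01476328819990158, 0.050818052142858505), 63.515220642089844) 0.031782608159884984
```

View pics/w3.png

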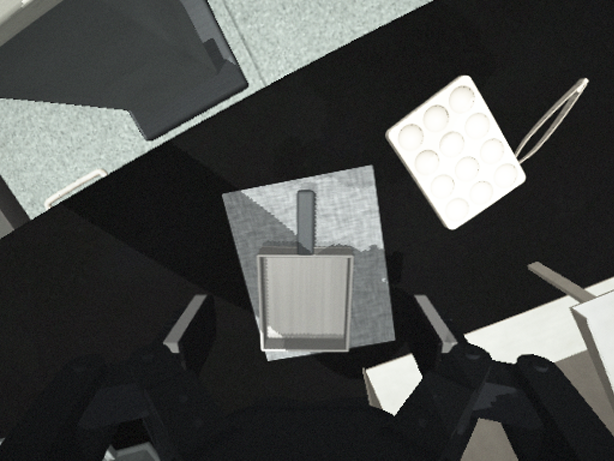

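The close crop shows the pan at (305,300) and its handle at (306,220), with clear space for the fingers.

Run:
```python
from h import *
print(rel((.4367,.2468,.027),(180,0,153.4)))
```

```text
(array([  1. ,  -3.6, 171.5]), array([-0.04, -0.39,  0.3 ]))
```

Request:
{"name": "play_rows", "arguments": {
  "increments": [
    [[1,-4,45],[0,-0.4,0.6],0.4],
    [[1,-4,90],[0,-0.4,0.6],0.4],
    [[1,-4,130],[0,-0.4,0.6],0.4],
    [[1,-4,155],[0,-0.4,0.6],0.4],
    [[1,-4,171],[0,-0.4,0.6],0.4],
    [[1,-4,171],[0,-0.4,0.6],0.4],
    [[1,-4,171],[0,-0.4,0.6],1],
    [[1,-4,171],[0,-0.4,0.6],1],
    [[1,-4,171],[0,-0.4,0.6],1],
    [[1,-4,171],[0,-0.4,0.6],1],
    [[1,-4,171],[0,-0.4,0.6],1],
    [[1,-4,171],[0,-0.4,0.6],1],
    [[1,-4,171],[0,-0.4,0.6],1],
    [[1,-4,171],[0,-0.4,0.6],1],
    [[1,-4,171],[0,-0.4,0.6],1]
  ],
  "grip_force": 50
}}

```text
time: 6.3
ee_pos: [0.4387, 0.2459, 0.0299]
tcp_rot: [179.9, 0.2, 153.1]
wrist_force: [-1.3, -0.5, 6.6]
opening: 0.015
grasp_force: 51.1
```

Run:
```python
from h import *
o=telemetry.get_obs()
for t in ((.40,.2,.045,160),(.35,-.1285,.045,176.2)): print(rel(t[:3],(180,0,t[3]),o))
```

```text
(array([ 13.7, -58.4, -15.3]), array([ 0.09,  0.21, -6.89]))
(array([ -90.3, -374. ,  -15.5]), array([  0.06,   0.22, -23.09]))
```

Request:
{"name": "play_rows", "arguments": {
  "increments": [
    [[0,0,-8],[0,0.2,0],1],
    [[3,-10,-15],[0,0.2,-1],1],
    [[8,-30,-16],[0,0.2,-3],1],
    [[13,-58,-16],[0,0.2,-6],1],
    [[3,-90,-16],[0,0.2,-8],1],
    [[-8,-123,-16],[0,0.2,-10],1],
    [[-20,-160,-16],[0,0.2,-12],1],
    [[-32,-196,-16],[0,0.2,-14],1],
    [[-43,-230,-16],[0,0.2,-16],1],
    [[-55,-266,-16],[0,0.2,-18],1],
    [[-66,-300,-16],[0,0.2,-20],1],
    [[-78,-336,-16],[0,0.2,-22],1],
    [[-87,-362,-16],[0,0.2,-23.1],1],
    [[-90,-374,-16],[0,0.2,-23.1],1],
    [[-90,-374,-16],[0,0.2,-23.1],1],
    [[-90,-374,-16],[0,0.2,-23.1],1]
  ]
}}

```text
time: 7.9
ee_pos: [0.3487, -0.1287, 0.045]
tcp_rot: [-180.0, -0.1, 176.2]
wrist_force: [0.1, -0.3, -2.7]
opening: 0.0149
grasp_force: 50.0
```

Run:
```python
from h import *
o,p,d=grab("scene"); W=cloud("scene",o,d); save('s4.png',p,1.5)
print(o['ee_pos'],o['tcp_rot'],rel((.4595,-.1358,.030),(180,0,176.2),o))
w=W.reshape(-1,3);m=(w[:,2]>.03)&(w[:,2]<.06)&(w[:,0]>.39)&(w[:,0]<.51)&(w[:,1]>-.2)&(w[:,1]<-.05)
print(m.sum(),cv2.minAreaRect(w[m][:,:2].astype(np.float32)),np.percentile(w[m][:,2],[10,50,90]))
```

```text
[ 0.34872716 -0.12865472  0.04495467] [-1.79993983e+02 -6.90666291e-02  1.76178155e+02] (array([-111. ,    0.3,   14.8]), array([-0.01, -0.07, -0.02]))
289 ((0.4423750638961792, -0.13580924272537231), (0.09430145472288132, 0.09712536633014679), 86.44971466064453) [0.03178888 0.03872053 0.04271869]
```

View pics/s4.png

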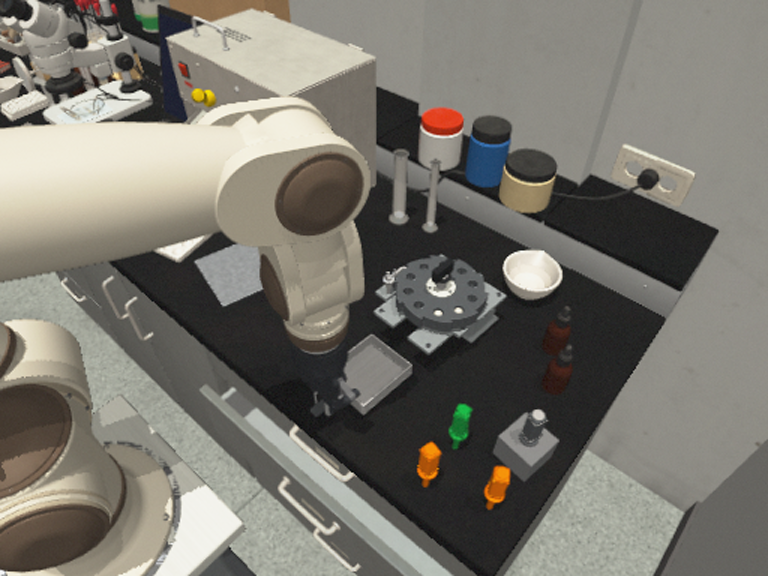

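The pan is held level at (375,375). I'll slide it in and set it down.

Request:
{"name": "play_rows", "arguments": {
  "increments": [
    [[-15,0,0],[0,0,0],1],
    [[-38,0,0],[0,0,0],1],
    [[-62,0,0],[0,0,0],1],
    [[-85,0,2],[0,0,0],1],
    [[-102,0,5],[0,0,0],1],
    [[-111,0,9],[0,0,0],1],
    [[-111,0,13],[0,0,0],1],
    [[-111,0,17],[0,0,0],1],
    [[-111,0,17.5],[0,0,0],1],
    [[-111,0,17.5],[0,0,0],1]
  ]
}}

```text
time: 8.95
ee_pos: [0.4594, -0.1359, 0.0273]
tcp_rot: [-180.0, -0.1, 176.2]
wrist_force: [0.3, -0.0, 0.1]
opening: 0.0148
grasp_force: 50.2
```

Request:
{"name": "play_rows", "arguments": {
  "increments": [
    [[0,0,0.5],[0,0,0],0.5],
    [[0,0,0.5],[0,0,0],0.5],
    [[0,0,0.5],[0,0,0],0.5],
    [[0,0,0],[0,0,0],0.5],
    [[10,0,-30],[0,0,0],0.5],
    [[20,0,-70],[0,0,0],0.5],
    [[20,0,-120],[0,0,0],0],
    [[20,0,-170],[0,0,0],0],
    [[20,0,-220],[0,0,0],0],
    [[20,0,-220],[0,0,0],0]
  ]
}}

```text
time: 9.95
ee_pos: [0.4419, -0.1353, 0.2542]
tcp_rot: [-179.8, 0.5, 176.2]
wrist_force: [-0.3, 0.3, -0.7]
opening: 0.0852
grasp_force: 0.0
```

Run:
```python
from h import *
o,p,d=grab("scene"); W=cloud("scene",o,d)
w=W.reshape(-1,3);m=(w[:,2]>.012)&(w[:,2]<.045)&(w[:,0]>.38)&(w[:,0]<.6)&(w[:,1]>-.2)&(w[:,1]<-.08)
print(m.sum(),cv2.minAreaRect(w[m][:,:2].astype(np.float32)),w[m].min(0))
o,p,d=grab("wrist"); W=cloud("wrist",o,d)
w=W.reshape(-1,3);m=(w[:,2]>.012)&(w[:,2]<.045)&(w[:,0]>.38)&(w[:,0]<.6)&(w[:,1]>-.2)&(w[:,1]<-.08)
print(m.sum(),cv2.minAreaRect(w[m][:,:2].astype(np.float32)),w[m].min(0))
print(o['ee_pos'],o['tcp_rot'],o['q'].round(1))
```

```text
411 ((0.5145445466041565, -0.14019541442394257), (0.09473413228988647, 0.16895543038845062), 85.41339111328125) [ 0.42980784 -0.1933668   0.01205863]
1049 ((0.5139138102531433, -0.14126934111118317), (0.09637245535850525, 0.1485244780778885), 54.20172119140625) [ 0.43067567 -0.18643477  0.01208711]
[ 0.44141062 -0.13516266  0.25071452] [-179.9007722     0.2711301   176.21202525] [-17.   -7.3  -2.   95.1  -0.  -13.2]
```

The pan lies under the slot, its centre 4 mm from the drop point. Next I go to the knob.

Run:
```python
from h import *
print(rel((.6045,-.146,.22),(180,0,176.2)));print(rel((.6045,-.146,.151),(180,0,176.2)))
```

```text
(array([-164.1,   -0.2,   28.5]), array([-0.05,  0.07,  0.01]))
(array([-1.64e+02, -1.00e-01,  9.75e+01]), array([-0.05,  0.07,  0.01]))
```

Request:
{"name": "play_rows", "arguments": {
  "increments": [
    [[-45,0,10],[0,0,0],0.45],
    [[-90,0,20],[0,0,0],0.45],
    [[-130,0,28],[0,0,0],0.45],
    [[-160,0,40],[0,0,0],0.45],
    [[-164,0,70],[0,0,0],0.45],
    [[-164,0,90],[0,0,0],0.45],
    [[-164,0,97],[0,0,0],0.45],
    [[-164,0,97],[0,0,0],1],
    [[-164,0,97],[0,0,0],1],
    [[-164,0,97],[0,0,0],1],
    [[-164,0,97],[0,0,0],1],
    [[-164,0,97],[0,0,0],1],
    [[-164,0,97],[0,0,0],1],
    [[-164,0,97],[0,0,0],1],
    [[-164,0,97],[0,0,0],1]
  ],
  "grip_force": 60
}}

```text
time: 11.55
ee_pos: [0.6037, -0.1467, 0.1515]
tcp_rot: [-179.9, 0.0, 176.2]
wrist_force: [-2.0, -5.5, -1.4]
opening: 0.0118
grasp_force: 101.8
```

Request:
{"name": "play_rows", "arguments": {
  "increments": [
    [[0,-0.7,0],[0,0,5],1],
    [[0,-0.7,0],[0,0,10],1],
    [[0,-0.7,0],[0,0,15],1],
    [[0,-0.7,0],[0,0,20],1],
    [[0,-0.7,0],[0,0,25],1],
    [[0,-0.7,0],[0,0,30],1],
    [[0,-0.7,0],[0,0,34],1],
    [[0,-0.7,0],[0,0,37],1],
    [[0,-0.7,0],[0,0,39.5],1],
    [[0,-0.7,0],[0,0,39.5],1],
    [[0,-0.7,0],[0,0,39.5],1]
  ]
}}

```text
time: 12.65
ee_pos: [0.6041, -0.1458, 0.1514]
tcp_rot: [179.9, 0.0, 136.8]
wrist_force: [0.8, 5.5, 2.0]
opening: 0.0115
grasp_force: 102.9
```

Request:
{"name": "play_rows", "arguments": {
  "increments": [
    [[0,0,0],[0,0,-1.5],1],
    [[0,0,0],[0,0,-1.5],0.4],
    [[0,0,0],[0,0,-1.5],0.4],
    [[0,0,0],[0,0,-1.5],0.4],
    [[0,0,-30],[0,0,-1.5],0.4],
    [[0,0,-70],[0,0,-1.5],0.4],
    [[0,0,-110],[0,0,-1.5],0],
    [[0,0,-150],[0,0,-1.5],0],
    [[0,0,-150],[0,0,-1.5],0],
    [[0,0,-150],[0,0,-1.5],0]
  ]
}}

```text
time: 13.65
ee_pos: [0.6042, -0.1466, 0.3008]
tcp_rot: [-180.0, 0.1, 138.2]
wrist_force: [0.7, -0.1, -1.0]
opening: 0.0852
grasp_force: 0.0
```

```bash
cat > wheel.py <<'E'
from h import *
from scipy.optimize import least_squares
def wheel(fn,caps,empty0=(.6042,-.1455),yaw=-3.8):
    """caps: offsets of capsule holes counted from slot, counter to clockwise travel"""
    o,p,d=grab("wrist"); W=cloud("wrist",o,d); save(fn,p,1.2)
    v,u=np.mgrid[0:384,0:512]; G=plane("wrist",o,np.c_[u.ravel(),v.ravel()],.104)[:,:2]; Z=W[...,2].ravel(); br=p.reshape(-1,3).mean(1)
    def pts(t): a=np.pi+t[2]+np.arange(10)*.62832; return np.c_[t[0]+.055*np.cos(a),t[1]+.055*np.sin(a)]
    t=np.array([*empty0,np.radians(yaw)])
    for _ in range(3):
        c=[];ok=[]
        for k,x in enumerate(pts(t)):
            q=np.hypot(*(G-x).T)<.0105; w=q&(br>150)&(Z>.098)
            s=w if k in caps else q&(Z<.099)
            ok.append(s.sum()>40); c.append(G[s].mean(0) if s.sum() else x)
        c,ok=np.array(c),np.array(ok)
        r=least_squares(lambda t:(c-pts(t))[ok].ravel(),t); t=r.x
    print('axis',t[:2].round(4),'yaw',np.degrees(t[2]).round(2),'used',ok.sum(),'res',np.abs(r.fun).max().round(4))
    print('slot hole',c[0].round(4),'fit',pts(t)[0].round(4),'Z slot',np.nanmedian(Z[np.hypot(*(G-pts(t)[0]).T)<.004]).round(3))
    return o,p,W
E
python3 - <<'E'
from wheel import *
wheel('w5.png',(0,1,5))
E
```

```text
axis [ 0.6039 -0.146 ] yaw -4.09 used 10 res 0.0012
slot hole [ 0.5498 -0.1421] fit [ 0.549  -0.1421] Z slot 0.104
```

View pics/w5.png

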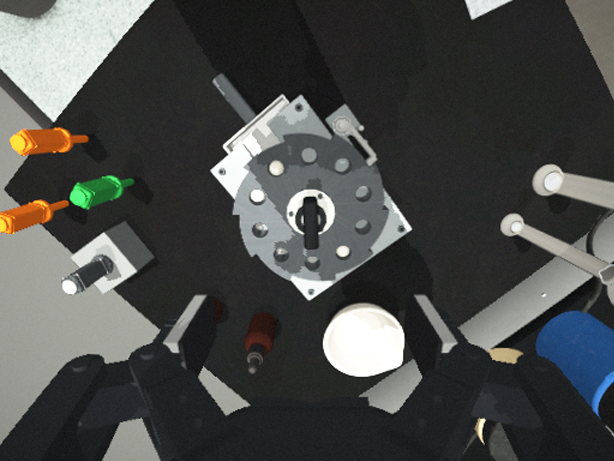

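Capsule 1 is now over the slot at (277,168), the wheel is caught, and the pan is visible under the deck. Next is the punch at (95,270).

Run:
```python
from h import *
print(rel((.489,-.394,.28),(180,0,170)))
```

```text
(array([ -79.3, -261.1,   19.6]), array([ -0.06,  -0.08, -31.79]))
```

Request:
{"name": "play_rows", "arguments": {
  "increments": [
    [[-13,-43,3],[0,0,-5],0],
    [[-26,-86,6],[0,0,-10],0],
    [[-39,-130,10],[0,0,-16],0],
    [[-53,-175,13],[0,0,-22],0],
    [[-66,-218,17],[0,0,-27],0],
    [[-79,-261,20],[0,0,-32],0],
    [[-79,-261,20],[0,0,-32],0],
    [[-79,-261,20],[0,0,-32],0]
  ]
}}

```text
time: 14.5
ee_pos: [0.4879, -0.3941, 0.2783]
tcp_rot: [179.9, -0.2, 170.1]
wrist_force: [0.1, 0.7, 0.9]
opening: 0.0852
grasp_force: 0.0
```

```bash
cat > punch.py <<'E'
from h import *
o,p,d=grab("wrist"); W=cloud("wrist",o,d); np.savez('wp',p=p,W=W); save('wp%d.png'%(o['time']*10),p[100:340,120:400],2)
print(o['ee_pos'],o['tcp_rot'],o['q'].round(1))
w=W.reshape(-1,3); c=np.array([.489,-.394]); near=np.hypot(w[:,0]-c[0],w[:,1]-c[1])<.055
for a,b in((.045,.055),(.060,.098),(.099,.106),(.108,.125)):
    m=near&(w[:,2]>a)&(w[:,2]<b)
    if m.sum()>5: print(a,b,m.sum(),np.median(w[m][:,2]).round(4),cv2.minAreaRect(w[m][:,:2].astype(np.float32)))
E
python3 punch.py; ls pics
```

```text
[ 0.48787922 -0.39410064  0.27830888] [179.93389091  -0.21175678 170.05722825] [-38.9  17.2  27.4 100.4  -0.  -29. ]
0.045 0.055 1669 0.0506 ((0.489896297454834, -0.3950076699256897), (0.06185663118958473, 0.06275247782468796), 81.3405990600586)
0.06 0.098 121 0.0791 ((0.4880800247192383, -0.3938950300216675), (0.020480139181017876, 0.01640879176557064), 65.6482162475586)
0.099 0.106 18 0.1025 ((0.48100870847702026, -0.39045217633247375), (0.016419850289821625, 0.0005852080648764968), 63.3431282043457)
0.108 0.125 310 0.1146 ((0.4896433651447296, -0.39476698637008667), (0.02008732222020626, 0.019492510706186295), 65.79608154296875)
a.png
b.png
c.png
s4.png
top.png
w1.png
w2.png
w3.png
w5.png
wp145.png
```

View pics/wp145.png

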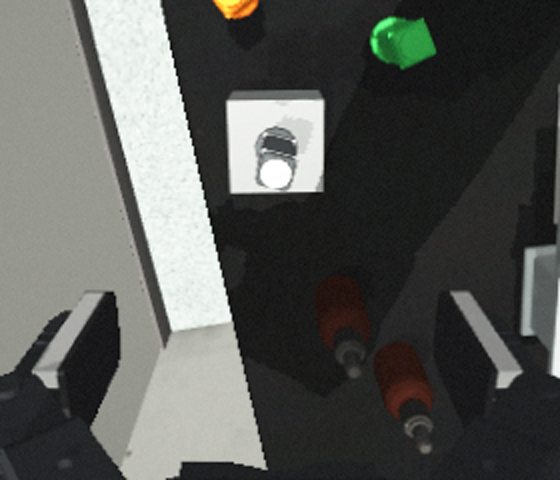

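Run:
```python
from h import *
print(rel((.4895,-.3948,.096),(180,0,155.8)))
```

```text
(array([ -1.8,  -1.5, 182.9]), array([ 0.03, -0.17, 14.33]))
```

The grey punch sits in the block at (275,160). The cap is round, so I take the handle's yaw from its flat sides.

Run:
```python
from h import *
for f in('wp.npz','s_scene.npz','s_side.npz','w1.npz'):
    W=np.load(f)['W']; w=W.reshape(-1,3); m=(np.hypot(w[:,0]-.4895,w[:,1]+.3948)<.02)&(w[:,2]>.063)&(w[:,2]<.1)
    P=(w[m]-[.4895,-.3948,0])*1000
    if len(P)<15: print(f,len(P)); continue
    # best square: for each yaw, residual of nearest side plane at +-10
    best=[]
    for a in range(0,90,2):
        c,s=np.cos(np.radians(a)),np.sin(np.radians(a)); x=P[:,0]*c+P[:,1]*s; y=-P[:,0]*s+P[:,1]*c
        best.append((np.median(np.abs(np.maximum(abs(x),abs(y))-10)),a))
    print(f,len(P),sorted(best)[:6], np.round(P[:,:2].mean(0),1))
    print(np.round(np.c_[P[::max(1,len(P)//8)]],1).tolist())
```

```text
wp.npz 123 [(np.float64(0.3594374303431902), 60), (np.float64(0.3875232570635365), 62), (np.float64(0.4191144175847743), 64), (np.float64(0.4280039374676843), 66), (np.float64(0.4337867934198343), 68), (np.float64(0.44203841985911296), 58)] [-8.1  2.2]
[[-12.9, -4.9, 64.2], [-8.5, 4.5, 63.7], [-11.2, -4.9, 80.3], [-4.3, 12.7, 63.1], [-6.1, 10.2, 74.6], [-7.0, 7.7, 82.2], [-7.5, 6.5, 88.9], [-4.1, 12.0, 83.7], [-1.0, -10.3, 85.2]]
s_scene.npz 121 [(np.float64(0.8036959457015307), 56), (np.float64(0.8124157798598688), 54), (np.float64(0.8309585431470943), 58), (np.float64(0.8722994860785178), 64), (np.float64(0.8845916233128222), 60), (np.float64(0.8929754064617228), 66)] [-8.3 -2.5]
[[-5.7, 9.9, 98.1], [1.0, -12.3, 98.0], [-13.1, -2.0, 97.0], [-11.6, -6.1, 95.5], [-7.4, -7.9, 87.9], [-3.1, -11.6, 82.3], [-12.9, -0.1, 74.1], [-7.7, -9.3, 73.5], [-14.1, -5.5, 65.1]]
s_side.npz 65 [(np.float64(0.8546649819876233), 80), (np.float64(0.9558833865421832), 82), (np.float64(0.970773409778074), 78), (np.float64(1.05574032004772), 76), (np.float64(1.063079559853156), 84), (np.float64(1.1747224361703488), 26)] [-0.6  7.8]
[[12.5, 2.6, 98.8], [-10.5, -0.5, 95.5], [11.4, 7.2, 88.3], [2.8, 10.3, 86.0], [-1.0, 9.5, 82.0], [-4.8, 8.8, 77.9], [-8.1, 5.8, 73.0], [-10.4, -2.6, 65.8], [-2.2, 14.3, 63.3]]
w1.npz 243 [(np.float64(0.5811351913149938), 68), (np.float64(0.5811879683950885), 70), (np.float64(0.6064308934082216), 66), (np.float64(0.6301305792779477), 62), (np.float64(0.6443941835012623), 64), (np.float64(0.6552620554216269), 60)] [2.6 8.3]
[[-5.2, 12.3, 63.0], [-1.9, 11.9, 71.8], [5.8, 7.9, 71.6], [11.6, 2.8, 70.2], [-2.1, 11.6, 86.6], [1.5, 10.8, 89.9], [4.5, 7.4, 90.5], [7.8, 5.8, 92.8], [11.9, 4.2, 99.1]]
```

Request:
{"name": "play_rows", "arguments": {
  "increments": [
    [[-1,-1,20],[0,-0.2,7],0.3],
    [[-2,-1.5,60],[0,-0.2,14],0.3],
    [[-2,-1.5,105],[0,-0.2,14.3],0.3],
    [[-2,-1.5,145],[0,-0.2,14.3],0.3],
    [[-2,-1.5,170],[0,-0.2,14.3],0.3],
    [[-2,-1.5,182],[0,-0.2,14.3],0.3],
    [[-2,-1.5,182],[0,-0.2,14.3],0.3],
    [[-2,-1.5,182],[0,-0.2,14.3],1],
    [[-2,-1.5,182],[0,-0.2,14.3],1],
    [[-2,-1.5,182],[0,-0.2,14.3],1],
    [[-2,-1.5,182],[0,-0.2,14.3],1],
    [[-2,-1.5,182],[0,-0.2,14.3],1],
    [[-2,-1.5,182],[0,-0.2,14.3],1],
    [[-2,-1.5,182],[0,-0.2,14.3],1],
    [[-2,-1.5,182],[0,-0.2,14.3],1]
  ],
  "grip_force": 80
}}

```text
time: 16.05
ee_pos: [0.4911, -0.3959, 0.1001]
tcp_rot: [-180.0, 0.3, 155.9]
wrist_force: [-0.1, 1.2, 6.3]
opening: 0.0185
grasp_force: 78.7
```

Run:
```python
from h import *
print(rel((.4911,-.3959,.225),(180,0,155.9)));print(rel((.5509,-.1422,.225),(180,0,176)))
```

```text
(array([-7.000e-01, -1.000e-01, -1.248e+02]), array([-0.04,  0.32,  0.01]))
(array([  48.3,  255.9, -125.3]), array([ -0.1 ,   0.31, -20.09]))
```

Request:
{"name": "play_rows", "arguments": {
  "increments": [
    [[0,0,-20],[0,0,0],1],
    [[0,0,-45],[0,0,0],1],
    [[0,0,-75],[0,0,0],1],
    [[0,0,-105],[0,0,0],1],
    [[0,0,-125],[0,0,0],1],
    [[4,25,-125],[0,0,-2],1],
    [[12,65,-125],[0,0,-5],1],
    [[20,105,-125],[0,0,-8],1],
    [[28,145,-125],[0,0,-11],1],
    [[35,185,-125],[0,0,-14],1],
    [[42,225,-125],[0,0,-17],1],
    [[47,248,-125],[0,0,-20],1],
    [[48,256,-125],[0,0,-20],1],
    [[48,256,-125],[0,0.3,-20],1],
    [[48,256,-125],[0,0.3,-20],1]
  ]
}}

```text
time: 17.55
ee_pos: [0.5507, -0.1428, 0.2231]
tcp_rot: [-180.0, -0.2, 175.8]
wrist_force: [-0.7, 0.2, -0.8]
opening: 0.0189
grasp_force: 78.2
```

```bash
cat > align.py <<'E'
from h import *
import sys
o,p,d=grab("wrist"); W=cloud("wrist",o,d); np.savez('wa',p=p,W=W); save('wa%d.png'%(o['time']*10),p[60:384,100:412],2)
print(o['ee_pos'],o['tcp_rot'],o['wrist_force'])
A=R.from_euler('xyz',o["tcp_rot"],degrees=True); X=A.inv().apply(W.reshape(-1,3)-o["ee_pos"]).reshape(W.shape)*1000
m=(np.hypot(X[...,0],X[...,1])<20)&(X[...,2]>25)&(X[...,2]<100)&~np.isnan(X[...,2])
for a in range(25,100,5):
    s=m&(X[...,2]>=a)&(X[...,2]<a+5)
    if s.sum()>2: print(a,s.sum(),'x',X[s][:,0].min().round(1),X[s][:,0].max().round(1),'y',X[s][:,1].min().round(1),X[s][:,1].max().round(1))
# pan
for n,WW in(("wrist",W),("scene",cloud("scene",*grab("scene")[::2]))):
    w=WW.reshape(-1,3);m=(w[:,2]>.014)&(w[:,2]<.04)&(w[:,0]>.40)&(w[:,0]<.63)&(w[:,1]>-.24)&(w[:,1]<-.05)
    if m.sum()>10: print(n,'pan',m.sum(),cv2.minAreaRect(w[m][:,:2].astype(np.float32)))
E
python3 align.py; ls pics | tail -3
```

```text
[ 0.5506768  -0.14275467  0.22309447] [-1.79971676e+02 -1.75933615e-01  1.75836864e+02] [-0.66251976  0.22114535 -0.829368  ]
25 108 x 8.2 12.1 y -9.7 10.3
30 107 x 8.9 12.0 y -9.5 9.8
35 99 x 8.3 12.3 y -9.7 10.1
40 310 x -2.4 15.2 y -12.9 14.0
45 74 x 4.1 15.6 y -13.0 13.4
70 5 x 6.0 6.4 y -1.7 1.4
75 18 x 4.4 6.7 y -3.3 3.8
80 21 x 3.4 6.7 y -3.4 4.7
85 21 x 2.7 6.7 y -3.4 4.8
90 4 x 3.0 6.0 y -2.6 4.8
wrist pan 1186 ((0.47360408306121826, -0.13630399107933044), (0.09173890948295593, 0.08269240707159042), 85.25455474853516)
scene pan 393 ((0.5350115299224854, -0.14530949294567108), (0.09895274043083191, 0.20992086827754974), 79.38282012939453)
w5.png
wa175.png
wp145.png
```

View pics/wa175.png

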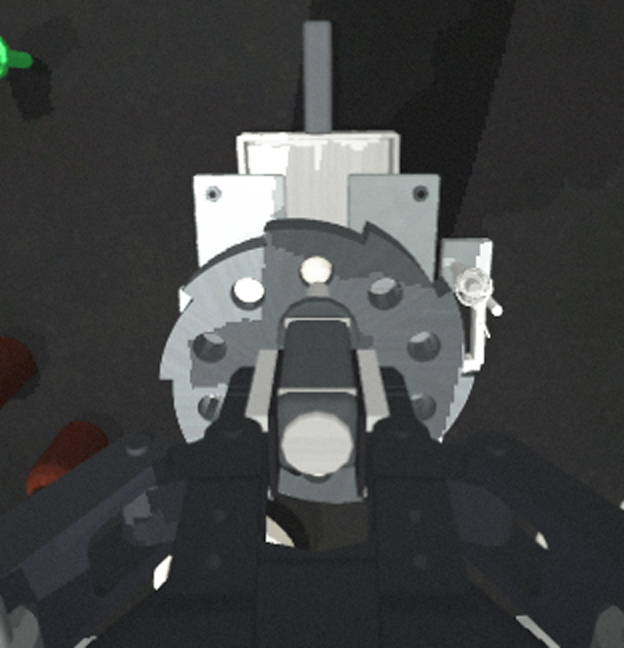

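The pan is in place under the deck, the capsule is at crop (316,268), and the tip is just above it at (318,290).

```bash
cat > cap.py <<'E'
from h import *
L=np.load('wa.npz'); W,p=L['W'],L['p']; o=telemetry.get_obs()
m=(np.hypot(W[...,0]-.549,W[...,1]+.142)<.010)&(W[...,2]>.097)&(W[...,2]<.112)&(p.mean(-1)>140)
v,u=np.nonzero(m); print(m.sum(),'capsule',plane("wrist",o,[(u.min()+u.max())/2,(v.min()+v.max())/2],.104),plane("wrist",o,[[u.min(),v.mean()],[u.max(),v.mean()],[u.mean(),v.min()],[u.mean(),v.max()]],.104).round(4)[:,:2].tolist())
A=R.from_euler('xyz',o["tcp_rot"],degrees=True); print('tip',o["ee_pos"]+A.apply([.002,.0006,.092]))
E
python3 cap.py
```

```text
161 capsule [[ 0.54808893 -0.14360459  0.104     ]] [[0.5475, -0.1505], [0.5485, -0.1367], [0.5418, -0.1431], [0.5544, -0.144]]
tip [ 0.54832307 -0.14241604  0.13098052]
```

Request:
{"name": "play_rows", "arguments": {
  "increments": [
    [[0,-0.7,8],[0,0.2,0],1],
    [[0,-0.7,16],[0,0.2,0],1],
    [[0,-0.7,21],[0,0.2,0],1],
    [[0,-0.7,24],[0,0.2,0],1],
    [[0,-0.7,27],[0,0.2,0],1],
    [[0,-0.7,30],[0,0.2,0],1],
    [[0,-0.7,33],[0,0.2,0],1]
  ]
}}

```text
time: 18.35
ee_pos: [0.5508, -0.1428, 0.1924]
tcp_rot: [-179.9, -0.2, 175.9]
wrist_force: [-5.3, -0.2, 17.2]
opening: 0.0189
grasp_force: 80.9
```

Request:
{"name": "play_rows", "arguments": {
  "increments": [
    [[0.7,0,3],[0,0,0],1],
    [[0.7,0,6],[0,0,0],1],
    [[0.7,0,9],[0,0,0],1],
    [[0.7,0,12],[0,0,0],1],
    [[0.7,0,15],[0,0,0],1],
    [[0.7,0,18],[0,0,0],1],
    [[0.7,0,20],[0,0,0],1],
    [[0.7,0,20],[0,0,0],1]
  ]
}}

```text
time: 19.15
ee_pos: [0.5506, -0.1426, 0.1702]
tcp_rot: [-180.0, -0.2, 175.9]
wrist_force: [4.5, -0.5, 1.2]
opening: 0.0188
grasp_force: 78.7
```

Request:
{"name": "play_rows", "arguments": {
  "increments": [
    [[-0.5,0,2],[0,0,0],1],
    [[-0.5,0,-10],[0,0,0],1],
    [[-0.5,0,-30],[0,0,0],1],
    [[-0.5,0,-50],[0,0,0],1],
    [[-0.5,0,-55],[0,0,0],1],
    [[-0.5,0,-55],[0,0,0],1]
  ]
}}

```text
time: 19.75
ee_pos: [0.5506, -0.1427, 0.2254]
tcp_rot: [-180.0, -0.4, 175.9]
wrist_force: [-0.7, -0.5, -0.7]
opening: 0.019
grasp_force: 78.3
```

```bash
python3 align.py | tail -14
python3 - <<'E'
from h import *
W=np.load('wa.npz'); p=W['p'];W=W['W']
m=np.hypot(W[...,0]-.548,W[...,1]+.143)<.005; print('slot z',np.nanpercentile(W[...,2][m],[10,50,90]),m.sum())
o,p,d=grab("scene"); W=cloud("scene",o,d); w=W.reshape(-1,3); m=(w[:,2]>.0)&(w[:,2]<.03)&(np.hypot(w[:,0]-.53,w[:,1]+.142)<.06)&(p.reshape(-1,3).min(1)>185); print('white',m.sum(),w[m].mean(0) if m.sum() else '')
u,v=proj("scene",o,[[.52,-.14,.05]])[0].astype(int); save('s6.png',p[v-90:v+90,u-100:u+120],3)
E
ls pics|grep wa
```

```text
[ 0.55057183 -0.14269114  0.22540266] [-179.97875621   -0.35211753  175.91283381] [-0.72213817 -0.45459193 -0.70212037]
25 111 x 8.6 12.0 y -9.3 10.2
30 103 x 9.1 12.1 y -9.4 9.9
35 98 x 8.1 12.2 y -9.7 10.1
40 300 x -2.2 15.3 y -12.9 14.0
45 84 x -2.1 15.7 y -12.9 14.1
70 4 x 5.9 6.2 y -0.9 2.2
75 16 x 4.9 6.7 y -2.5 3.8
80 22 x 3.3 6.3 y -3.3 4.7
85 23 x 3.0 6.4 y -3.4 4.8
90 3 x 4.7 6.0 y -0.9 4.0
wrist pan 1204 ((0.4913388192653656, -0.14342860877513885), (0.09651530534029007, 0.08939369767904282), 32.29566192626953)
scene pan 402 ((0.5348912477493286, -0.1454457938671112), (0.09842634201049805, 0.21079078316688538), 79.2687759399414)
slot z [0.14441493 0.24068057 0.24136238] 369
white 42 [ 0.5047689  -0.1713229   0.01305004]
wa175.png
wa197.png
```

View pics/s6.png

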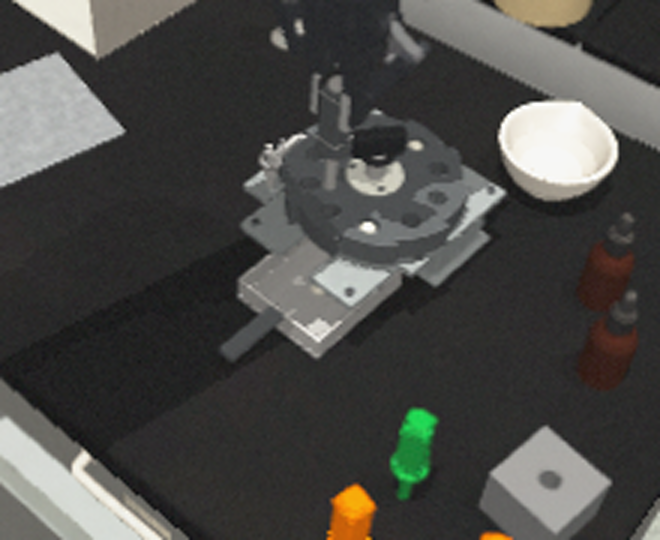

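Capsule 1 has dropped and its wheel hole is empty. I'll return the punch to the block.

Run:
```python
from h import *
print(rel((.4911,-.3959,.225),(180,0,155.9)))
```

```text
(array([  40.8, -256.9,   -0.9]), array([-0.08, -0.48, 20.01]))
```

Request:
{"name": "play_rows", "arguments": {
  "increments": [
    [[5,-30,-1],[0,0,2],1],
    [[11,-70,-1],[0,0,5],1],
    [[18,-115,-1],[0,0,8],1],
    [[25,-160,-1],[0,0,12],1],
    [[33,-205,-1],[0,0,16],1],
    [[38,-240,-1],[0,0,19],1],
    [[41,-257,-1],[0,-0.5,20],1],
    [[41,-257,10],[0,-0.5,20],1],
    [[41,-257,40],[0,-0.5,20],1],
    [[41,-257,65],[0,-0.5,20],1],
    [[41,-257,75],[0,-0.5,20],1],
    [[41,-257,75],[0,-0.5,20],1],
    [[41,-257,75],[0,-0.5,20],1]
  ]
}}

```text
time: 21.2
ee_pos: [0.4914, -0.3955, 0.1513]
tcp_rot: [-179.9, 0.2, 156.0]
wrist_force: [-0.3, -0.0, -0.9]
opening: 0.0186
grasp_force: 78.4
```

Request:
{"name": "play_rows", "arguments": {
  "increments": [
    [[0,-0.4,8],[0,0,0],1],
    [[0,-0.4,18],[0,0,0],1],
    [[0,-0.4,30],[0,0,0],1],
    [[0,-0.4,42],[0,0,0],1],
    [[0,-0.4,49],[0,0,0],1],
    [[0,-0.4,51],[0,0,0],1],
    [[0,-0.4,51],[0,0,0],1]
  ]
}}

```text
time: 21.9
ee_pos: [0.4907, -0.3964, 0.1002]
tcp_rot: [-179.9, 0.2, 155.9]
wrist_force: [-3.9, 2.7, 8.3]
opening: 0.0185
grasp_force: 79.6
```

Seated. I'll release, lift and go back to the knob.

Request:
{"name": "play_rows", "arguments": {
  "increments": [
    [[0,0,0],[0,0,0],0.3],
    [[0,0,0],[0,0,0],0.3],
    [[0,0,0],[0,0,0],0.3],
    [[0,0,0],[0,0,0],0.3],
    [[0,0,-20],[0,0,0],0.3],
    [[0,0,-60],[0,0,0],0.3],
    [[0,0,-110],[0,0,0],0.3],
    [[0,0,-150],[0,0,0],0.3],
    [[0,0,-150],[0,0,0],0.3]
  ]
}}

```text
time: 22.8
ee_pos: [0.4916, -0.3971, 0.2561]
tcp_rot: [-179.8, 0.7, 155.9]
wrist_force: [1.3, 0.1, 0.1]
opening: 0.0601
grasp_force: 0.0
```

Run:
```python
from h import *
print(rel((.6042,-.1462,.25),(180,0,140)));print(rel((.6042,-.1462,.151),(180,0,140)))
o,p,d=grab("scene"); W=cloud("scene",o,d); w=W.reshape(-1,3)
m=(np.hypot(w[:,0]-.49,w[:,1]+.395)<.03)&(w[:,2]>.105)&(w[:,2]<.125); print('cap',m.sum(),w[m].mean(0),w[m][:,2].max())
```

```text
(array([ -0.3, 275. ,   5.2]), array([-0.09,  0.69, 15.91]))
(array([  0.9, 275.4, 104.2]), array([-0.09,  0.69, 15.91]))
cap 95 [ 0.4846977  -0.39743285  0.11252383] 0.11799008002596911
```

Request:
{"name": "play_rows", "arguments": {
  "increments": [
    [[0,35,3],[0,0.3,2],0.45],
    [[0,80,5],[0,0.7,5],0.45],
    [[0,125,5],[0,0.7,8],0.45],
    [[0,170,5],[0,0.7,11],0.45],
    [[0,215,5],[0,0.7,14],0.45],
    [[0,255,5],[0,0.7,15.9],0.45],
    [[0,275,20],[0,0.7,15.9],0.45],
    [[1,275,60],[0,0.7,15.9],0.45],
    [[1,275,95],[0,0.7,15.9],0.45],
    [[1,275,104],[0,0.7,15.9],0.45],
    [[1,275,104],[0,0.7,15.9],0.45],
    [[1,275,104],[0,0.7,15.9],1],
    [[1,275,104],[0,0.7,15.9],1],
    [[1,275,104],[0,0.7,15.9],1],
    [[1,275,104],[0,0.7,15.9],1],
    [[1,275,104],[0,0.7,15.9],1],
    [[1,275,104],[0,0.7,15.9],1],
    [[1,275,104],[0,0.7,15.9],1]
  ],
  "grip_force": 60
}}

```text
time: 24.65
ee_pos: [0.6031, -0.1451, 0.1475]
tcp_rot: [180.0, -0.3, 140.0]
wrist_force: [1.2, 2.1, 6.2]
opening: 0.0138
grasp_force: 58.6
```

Request:
{"name": "play_rows", "arguments": {
  "increments": [
    [[0,0,0],[0,0,5],1],
    [[0,0,0],[0,0,10],1],
    [[0,0,0],[0,0,15],1],
    [[0,0,0],[0,0,20],1],
    [[0,0,0],[0,0,25],1],
    [[0,0,0],[0,0,30],1],
    [[0,0,0],[0,0,34],1],
    [[0,0,0],[0,0,37],1],
    [[0,0,0],[0,0,39.5],1],
    [[0,0,0],[0,0,39.5],1],
    [[0,0,0],[0,0,38],1],
    [[0,0,0],[0,0,38],0.4],
    [[0,0,0],[0,0,38],0.4],
    [[0,0,0],[0,0,38],0.4],
    [[0,0,-30],[0,0,38],0.4],
    [[0,0,-70],[0,0,38],0.4],
    [[0,0,-110],[0,0,38],0],
    [[0,0,-150],[0,0,38],0],
    [[0,0,-150],[0,0,38],0],
    [[0,0,-150],[0,0,38],0]
  ]
}}

```text
time: 26.65
ee_pos: [0.6036, -0.1459, 0.2959]
tcp_rot: [-179.7, -0.3, 102.0]
wrist_force: [-0.3, -0.3, -0.3]
opening: 0.0854
grasp_force: 0.0
```

Run:
```python
from wheel import *
o,p,W=wheel('w7.png',(0,4))
print(rel((.489,-.3945,.26),(180,0,155.9),o))
```

```text
axis [ 0.6044 -0.146 ] yaw -4.21 used 10 res 0.0017
slot hole [ 0.5495 -0.1415] fit [ 0.5495 -0.1419] Z slot 0.104
(array([-219.5, -163.5,   35.7]), array([ -0.16,  -0.43, -53.91]))
```

View pics/w7.png

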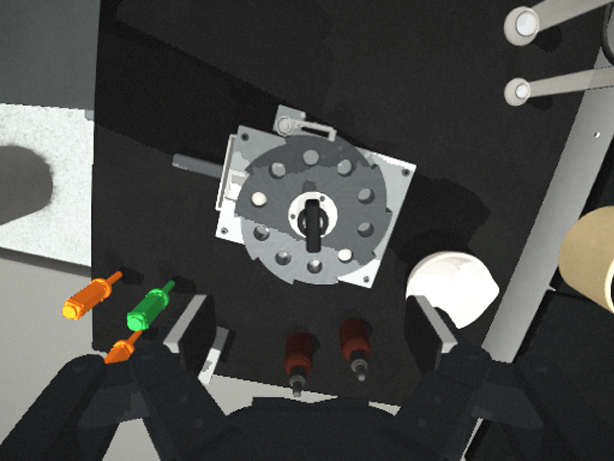

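Capsule 2 is over the slot at (259,199), and capsule 1 shows in the pan at (236,190). I'll fetch the punch again.

Run:
```python
from h import *
print(rel((.491,-.396,.25),(180,0,155.9)),rel((.491,-.396,.0965),(180,0,155.9)))
```

```text
(array([-221.7, -161.5,   44.3]), array([ -0.24,  -0.55, -53.9 ])) (array([-222.6, -160.3,  197.8]), array([ -0.24,  -0.55, -53.9 ]))
```

Request:
{"name": "play_rows", "arguments": {
  "increments": [
    [[-30,-22,6],[0,0,-8],0.3],
    [[-60,-44,12],[0,0,-16],0.3],
    [[-90,-66,18],[0,0,-24],0.3],
    [[-125,-90,24],[0,0,-32],0.3],
    [[-160,-116,30],[0,0,-40],0.3],
    [[-195,-142,36],[0,0,-48],0.3],
    [[-220,-160,44],[0,0,-53.9],0.3],
    [[-222,-161,50],[-0.2,-0.5,-53.9],0.3],
    [[-222,-161,90],[-0.2,-0.5,-53.9],0.3],
    [[-222,-161,130],[-0.2,-0.5,-53.9],0.3],
    [[-222.5,-160.3,165],[-0.2,-0.5,-53.9],0.3],
    [[-222.5,-160.3,190],[-0.2,-0.5,-53.9],0.3],
    [[-222.5,-160.3,197.5],[-0.2,-0.5,-53.9],0.3],
    [[-222.5,-160.3,197.5],[-0.2,-0.5,-53.9],0.3],
    [[-222.5,-160.3,197.5],[-0.2,-0.5,-53.9],1],
    [[-222.5,-160.3,197.5],[-0.2,-0.5,-53.9],1],
    [[-222.5,-160.3,197.5],[-0.2,-0.5,-53.9],1],
    [[-222.5,-160.3,197.5],[-0.2,-0.5,-53.9],1],
    [[-222.5,-160.3,197.5],[-0.2,-0.5,-53.9],1],
    [[-222.5,-160.3,197.5],[-0.2,-0.5,-53.9],1]
  ],
  "grip_force": 80
}}

```text
time: 28.7
ee_pos: [0.4919, -0.3961, 0.099]
tcp_rot: [-180.0, 0.1, 155.9]
wrist_force: [0.8, -0.2, 5.5]
opening: 0.0188
grasp_force: 78.4
```

Run:
```python
from h import *
o=telemetry.get_obs(); print(o['ee_pos'])
print(rel((.491,-.396,.225),(180,0,155.9)),rel((.5510,-.1431,.225),(180,0,176)))
```

```text
[ 0.49185039 -0.39614468  0.09904552]
(array([   0.6,   -0.3, -126. ]), array([-0.02,  0.13,  0.01])) (array([  49. ,  255.1, -126.2]), array([ -0.05,   0.12, -20.09]))
```

Request:
{"name": "play_rows", "arguments": {
  "increments": [
    [[0,0,-20],[0,0,0],1],
    [[0,0,-45],[0,0,0],1],
    [[0,0,-75],[0,0,0],1],
    [[0,0,-105],[0,0,0],1],
    [[0,0,-126],[0,0,0],1],
    [[4,25,-126],[0,0,-2],1],
    [[12,65,-126],[0,0,-5],1],
    [[20,105,-126],[0,0,-8],1],
    [[28,145,-126],[0,0,-11],1],
    [[35,185,-126],[0,0,-14],1],
    [[42,225,-126],[0,0,-17],1],
    [[48,247,-126],[0,0,-20],1],
    [[49,255,-126],[0,0.1,-20],1],
    [[49,255,-126],[0,0.1,-20],1],
    [[49,255,-126],[0,0.1,-20],1]
  ]
}}

```text
time: 30.2
ee_pos: [0.5505, -0.1437, 0.2234]
tcp_rot: [180.0, -0.1, 175.8]
wrist_force: [1.2, -0.6, -0.5]
opening: 0.0192
grasp_force: 78.5
```

```bash
python3 align.py; python3 cap.py
```

```text
[ 0.55052161 -0.14371756  0.22337967] [ 1.79994820e+02 -1.20987265e-01  1.75839449e+02] [ 1.1500287  -0.62228518 -0.5172418 ]
25 116 x 9.0 13.0 y -9.9 10.0
30 98 x 9.3 13.3 y -10.0 9.8
35 100 x 8.3 13.1 y -10.3 10.0
40 314 x -2.4 16.5 y -13.5 13.2
45 39 x 7.6 16.1 y -12.9 12.6
70 10 x 6.1 7.2 y -2.4 2.2
75 19 x 5.0 7.1 y -4.0 3.0
80 25 x 3.5 7.1 y -4.1 3.9
85 19 x 3.7 7.2 y -4.2 4.0
wrist pan 1234 ((0.49215957522392273, -0.13142669200897217), (0.09117411077022552, 0.09552602469921112), 50.10444641113281)
scene pan 396 ((0.5349285006523132, -0.144592747092247), (0.09791535139083862, 0.21097101271152496), 79.14601135253906)
146 capsule [[ 0.54779353 -0.14307884  0.104     ]] [[0.547, -0.1495], [0.548, -0.1366], [0.542, -0.1427], [0.5537, -0.1435]]
tip [ 0.54826635 -0.14332333  0.13135207]
```

Request:
{"name": "play_rows", "arguments": {
  "increments": [
    [[0,0.3,8],[0,0.1,0],1],
    [[0,0.3,16],[0,0.1,0],1],
    [[0,0.3,21],[0,0.1,0],1],
    [[0,0.3,24],[0,0.1,0],1],
    [[0,0.3,27],[0,0.1,0],1],
    [[0,0.3,30],[0,0.1,0],1],
    [[0,0.3,33],[0,0.1,0],1]
  ]
}}

```text
time: 31.0
ee_pos: [0.5508, -0.1427, 0.1919]
tcp_rot: [-180.0, -0.1, 175.9]
wrist_force: [-3.4, 1.3, 16.5]
opening: 0.019
grasp_force: 81.0
```

Request:
{"name": "play_rows", "arguments": {
  "increments": [
    [[0.3,0,3],[0,0,0],1],
    [[0.3,0,6],[0,0,0],1],
    [[0.3,0,9],[0,0,0],1],
    [[0.3,0,12],[0,0,0],1],
    [[0.3,0,15],[0,0,0],1],
    [[0.3,0,18],[0,0,0],1],
    [[0.3,0,20],[0,0,0],1],
    [[0.3,0,20],[0,0,0],1]
  ]
}}

```text
time: 31.8
ee_pos: [0.5507, -0.1426, 0.1703]
tcp_rot: [180.0, -0.1, 175.9]
wrist_force: [3.3, -0.1, 0.1]
opening: 0.0189
grasp_force: 78.8
```

Request:
{"name": "play_rows", "arguments": {
  "increments": [
    [[-0.3,0,1],[0,0,0],1],
    [[-0.3,0,-10],[0,0,0],1],
    [[-0.3,0,-30],[0,0,0],1],
    [[-0.3,0,-50],[0,0,0],1],
    [[-0.3,0,-55],[0,0,0],1],
    [[-0.3,0,-55],[0,0,0],1]
  ]
}}

```text
time: 32.4
ee_pos: [0.5508, -0.1427, 0.2261]
tcp_rot: [180.0, -0.2, 175.9]
wrist_force: [0.1, 0.0, -1.1]
opening: 0.019
grasp_force: 78.6
```

Run:
```python
from h import *
print(rel((.4917,-.3960,.225),(180,0,155.9)))
```

```text
(array([  40.9, -256.9,    1.1]), array([-2.000e-02, -1.800e-01,  2.002e+01]))
```

Request:
{"name": "play_rows", "arguments": {
  "increments": [
    [[5,-30,0],[0,0,2],1],
    [[11,-70,0],[0,0,5],1],
    [[18,-115,0],[0,0,8],1],
    [[25,-160,0],[0,0,12],1],
    [[33,-205,0],[0,0,16],1],
    [[38,-240,0],[0,0,19],1],
    [[41,-257,1],[0,-0.2,20],1],
    [[41,-257,12],[0,-0.2,20],1],
    [[41,-257,42],[0,-0.2,20],1],
    [[41,-257,67],[0,-0.2,20],1],
    [[41,-257,77],[0,-0.2,20],1],
    [[41,-257,77],[0,-0.2,20],1],
    [[41,-257,77],[0,-0.2,20],1]
  ]
}}

```text
time: 33.7
ee_pos: [0.4916, -0.3955, 0.1493]
tcp_rot: [-180.0, 0.0, 156.0]
wrist_force: [0.3, -0.4, -0.5]
opening: 0.0191
grasp_force: 78.5
```

Request:
{"name": "play_rows", "arguments": {
  "increments": [
    [[0,-0.4,8],[0,0,0],1],
    [[0,-0.4,18],[0,0,0],1],
    [[0,-0.4,30],[0,0,0],1],
    [[0,-0.4,42],[0,0,0],1],
    [[0,-0.4,49],[0,0,0],1],
    [[0,-0.4,50],[0,0,0],1],
    [[0,-0.4,50],[0,0,0],1],
    [[0,-0.4,50],[0,0,0],0.3],
    [[0,-0.4,50],[0,0,0],0.3],
    [[0,-0.4,50],[0,0,0],0.3],
    [[0,-0.4,50],[0,0,0],0.3],
    [[0,-0.4,30],[0,0,0],0.3],
    [[0,-0.4,-10],[0,0,0],0.3],
    [[0,-0.4,-55],[0,0,0],0.3],
    [[0,-0.4,-100],[0,0,0],0.3],
    [[0,-0.4,-100],[0,0,0],0.3],
    [[0,-0.4,-100],[0,0,0],0.3]
  ]
}}

```text
time: 35.4
ee_pos: [0.4915, -0.3967, 0.2495]
tcp_rot: [-179.9, 0.1, 155.9]
wrist_force: [0.0, -0.2, -0.8]
opening: 0.0597
grasp_force: 0.0
```

Run:
```python
from h import *
o=telemetry.get_obs(); print(o['ee_pos'],o['q'].round(1))
print(rel((.6042,-.1462,.25),(180,0,284)),rel((.6042,-.1462,.151),(180,0,284)))
o,p,d=grab("scene"); W=cloud("scene",o,d); w=W.reshape(-1,3)
m=(np.hypot(w[:,0]-.49,w[:,1]+.395)<.03)&(w[:,2]>.105)&(w[:,2]<.125); print('cap',m.sum(),w[m].mean(0),w[m][:,2].max())
```

```text
[ 0.49149229 -0.39674083  0.24953353] [-38.9  16.6  23.4  96.7  -0.  -14.8]
(array([ -0.6, 274.7,  -0.7]), array([  -0.15,    0.  , -128.09])) (array([ -0.5, 274.8,  98.3]), array([  -0.15,    0.  , -128.09]))
cap 96 [ 0.48425067 -0.39705441  0.11237877] 0.11716946633905345
```

Request:
{"name": "play_rows", "arguments": {
  "increments": [
    [[0,18,0],[0,0,-8.5],0.45],
    [[0,36,0],[0,0,-17],0.45],
    [[0,54,0],[0,0,-25.5],0.45],
    [[0,72,0],[0,0,-34],0.45],
    [[0,90,0],[0,0,-42.5],0.45],
    [[0,108,0],[0,0,-51],0.45],
    [[0,126,0],[0,0,-59.5],0.45],
    [[0,144,0],[0,0,-68],0.45],
    [[0,162,0],[0,0,-76.5],0.45],
    [[0,180,0],[0,0,-85],0.45],
    [[0,198,0],[0,0,-93.5],0.45],
    [[0,216,0],[0,0,-102],0.45],
    [[0,234,0],[0,0,-110.5],0.45],
    [[0,255,0],[0,0,-119],0.45],
    [[0,270,0],[0,0,-127],0.45],
    [[-0.5,275,0],[0,0,-128],0.45],
    [[-0.5,275,0],[0,0,-128],0.45]
  ]
}}

```text
time: 37.15
ee_pos: [0.6036, -0.1451, 0.2469]
tcp_rot: [179.9, 0.1, -76.2]
wrist_force: [0.5, -0.9, 0.2]
opening: 0.047
grasp_force: 0.0
```

Run:
```python
from h import *
o=telemetry.get_obs(); print(o['ee_pos'],o['tcp_rot'],o['q'].round(1))
print(rel((.6042,-.1462,.150),(180,0,284)))
```

```text
[ 0.60356261 -0.14508024  0.24691697] [ 1.79862743e+02  5.21285938e-02 -7.62076172e+01] [ -13.5   15.2   21.3   96.3   -0.  -117.3]
(array([ 1.3, -0.6, 96.9]), array([ 0.14,  0.05, -0.21]))
```

Request:
{"name": "play_rows", "arguments": {
  "increments": [
    [[1.3,-0.6,40],[0,0,0],0.45],
    [[1.3,-0.6,80],[0,0,0],0.45],
    [[1.3,-0.6,95],[0,0,0],0.45],
    [[1.3,-0.6,96],[0,0,0],0.45],
    [[1.3,-0.6,96],[0,0,0],1],
    [[1.3,-0.6,96],[0,0,0],1],
    [[1.3,-0.6,96],[0,0,0],1],
    [[1.3,-0.6,96],[0,0,0],1],
    [[1.3,-0.6,96],[0,0,0],1],
    [[1.3,-0.6,96],[0,0,0],1],
    [[1.3,-0.6,96],[0,0,0],1]
  ],
  "grip_force": 60
}}

```text
time: 38.25
ee_pos: [0.6054, -0.147, 0.1548]
tcp_rot: [-179.8, -0.1, -76.1]
wrist_force: [-0.7, -1.4, 6.8]
opening: 0.0119
grasp_force: 59.7
```

Request:
{"name": "play_rows", "arguments": {
  "increments": [
    [[0,0,0],[0,0,8],1],
    [[0,0,0],[0,0,16],1],
    [[0,0,0],[0,0,24],1],
    [[0,0,0],[0,0,32],1],
    [[0,0,0],[0,0,40],1],
    [[0,0,0],[0,0,48],1],
    [[0,0,0],[0,0,56],1],
    [[0,0,0],[0,0,64],1],
    [[0,0,0],[0,0,72],1],
    [[0,0,0],[0,0,80],1],
    [[0,0,0],[0,0,88],1],
    [[0,0,0],[0,0,96],1],
    [[0,0,0],[0,0,104],1],
    [[0,0,0],[0,0,112],1],
    [[0,0,0],[0,0,120],1],
    [[0,0,0],[0,0,128],1],
    [[0,0,0],[0,0,136],1],
    [[0,0,0],[0,0,143],1],
    [[0,0,0],[0,0,147.5],1],
    [[0,0,0],[0,0,147.5],1]
  ]
}}

```text
time: 40.25
ee_pos: [0.6053, -0.1469, 0.1548]
tcp_rot: [179.9, 0.2, 136.2]
wrist_force: [-1.0, -0.4, 6.7]
opening: 0.0116
grasp_force: 61.7
```

Request:
{"name": "play_rows", "arguments": {
  "increments": [
    [[0,0,0],[0,0,0],1],
    [[0,0,0],[0,0,-1.5],1],
    [[0,0,0],[0,0,-1.5],0.4],
    [[0,0,0],[0,0,-1.5],0.4],
    [[0,0,0],[0,0,-1.5],0.4],
    [[0,0,-30],[0,0,-1.5],0.4],
    [[0,0,-70],[0,0,-1.5],0.4],
    [[0,0,-110],[0,0,-1.5],0],
    [[0,0,-150],[0,0,-1.5],0],
    [[0,0,-150],[0,0,-1.5],0],
    [[0,0,-150],[0,0,-1.5],0]
  ]
}}

```text
time: 41.35
ee_pos: [0.6051, -0.1467, 0.3031]
tcp_rot: [180.0, 0.1, 137.9]
wrist_force: [0.0, 0.6, -1.4]
opening: 0.0853
grasp_force: 0.0
```

Run:
```python
from wheel import *
o,p,W=wheel('w8.png',(0,))
print(o['ee_pos'],o['tcp_rot'],o['q'].round(1))
print(rel((.4915,-.396,.25),(180,0,155.9)),rel((.4915,-.396,.0965),(180,0,155.9)))
```

```text
axis [ 0.6042 -0.146 ] yaw -4.04 used 10 res 0.0009
slot hole [ 0.5495 -0.1413] fit [ 0.5494 -0.1421] Z slot 0.104
[ 0.60511847 -0.14673785  0.30312486] [1.79970769e+02 8.28071882e-02 1.37900134e+02] [-13.6  17.3  30.3 103.   -0.   28.5]
(array([ -83.1, -260.9,   51.7]), array([ -0.03,  -0.05, -17.99])) (array([ -83.3, -260.9,  205.2]), array([ -0.03,  -0.05, -17.99]))
```

View pics/w8.png

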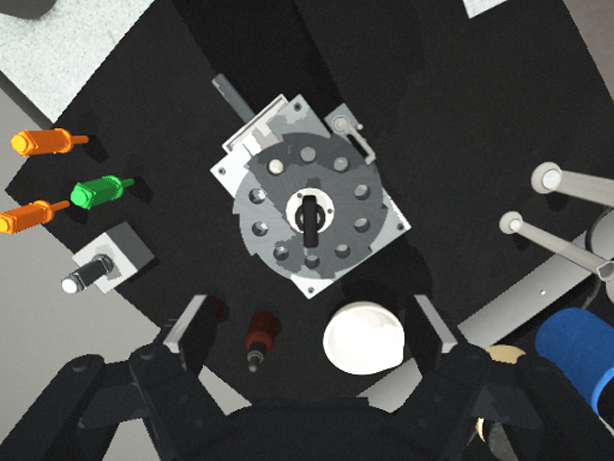

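Capsule 6 is over the slot at (277,167), and the pan is in place at (260,125). I'll fetch the punch.

Request:
{"name": "play_rows", "arguments": {
  "increments": [
    [[-12,-39,8],[0,0,-3],0.3],
    [[-25,-80,16],[0,0,-6],0.3],
    [[-39,-122,24],[0,0,-9],0.3],
    [[-52,-164,32],[0,0,-12],0.3],
    [[-66,-206,40],[0,0,-15],0.3],
    [[-79,-247,48],[0,0,-18],0.3],
    [[-83,-261,52],[0,0,-18],0.3],
    [[-83,-261,80],[0,0,-18],0.3],
    [[-83,-261,120],[0,0,-18],0.3],
    [[-83,-261,160],[0,0,-18],0.3],
    [[-83,-261,190],[0,0,-18],0.3],
    [[-83,-261,205],[0,0,-18],0.3],
    [[-83,-261,205],[0,0,-18],0.3],
    [[-83,-261,205],[0,0,-18],1],
    [[-83,-261,205],[0,0,-18],1],
    [[-83,-261,205],[0,0,-18],1],
    [[-83,-261,205],[0,0,-18],1],
    [[-83,-261,205],[0,0,-18],1],
    [[-83,-261,205],[0,0,-18],1],
    [[-83,-261,205],[0,0,-18],1]
  ],
  "grip_force": 80
}}

```text
time: 43.4
ee_pos: [0.492, -0.3966, 0.0995]
tcp_rot: [-179.9, 0.2, 155.9]
wrist_force: [0.2, -0.7, 6.1]
opening: 0.0189
grasp_force: 78.7
```

Run:
```python
from h import *
o=telemetry.get_obs(); print(o['ee_pos'])
print(rel((.5510,-.1429,.225),(180,0,176)))
```

```text
[ 0.49200641 -0.39659163  0.09947606]
(array([  49.3,  255.5, -125.9]), array([ -0.09,   0.15, -20.09]))
```

Request:
{"name": "play_rows", "arguments": {
  "increments": [
    [[0,0,-20],[0,0,0],1],
    [[0,0,-45],[0,0,0],1],
    [[0,0,-75],[0,0,0],1],
    [[0,0,-105],[0,0,0],1],
    [[0,0,-126],[0,0,0],1],
    [[4,25,-126],[0,0,-2],1],
    [[12,65,-126],[0,0,-5],1],
    [[20,105,-126],[0,0,-8],1],
    [[28,145,-126],[0,0,-11],1],
    [[35,185,-126],[0,0,-14],1],
    [[42,225,-126],[0,0,-17],1],
    [[48,247,-126],[0,0,-20],1],
    [[49,255.5,-126],[0,0.1,-20],1],
    [[49,255.5,-126],[0,0.1,-20],1],
    [[49,255.5,-126],[0,0.1,-20],1]
  ]
}}

```text
time: 44.9
ee_pos: [0.5508, -0.1435, 0.2235]
tcp_rot: [-180.0, -0.1, 175.8]
wrist_force: [0.1, 0.2, -1.6]
opening: 0.0187
grasp_force: 78.3
```

```bash
python3 align.py; python3 cap.py
```

```text
[ 0.5507956  -0.14349369  0.22350445] [-1.79987849e+02 -1.09359667e-01  1.75840084e+02] [ 0.14581954  0.16966862 -1.61711797]
25 110 x 10.4 14.3 y -9.9 9.6
30 100 x 9.9 14.1 y -10.0 9.8
35 105 x 10.5 14.4 y -10.2 10.0
40 318 x -2.1 17.5 y -13.5 13.2
45 45 x 8.3 17.4 y -12.8 13.2
70 5 x 7.6 8.3 y -1.7 2.2
75 17 x 6.0 8.3 y -3.2 3.8
80 23 x 4.8 8.2 y -4.2 3.9
85 19 x 4.9 8.1 y -4.2 3.9
wrist pan 1306 ((0.49117574095726013, -0.14308415353298187), (0.09517259150743484, 0.09031889587640762), 33.225738525390625)
scene pan 406 ((0.5352120399475098, -0.14446523785591125), (0.09828366339206696, 0.21032081544399261), 78.84504699707031)
139 capsule [[ 0.54758657 -0.14238073  0.104     ]] [[0.5471, -0.1484], [0.548, -0.1364], [0.5423, -0.1421], [0.5529, -0.1429]]
tip [ 0.54850544 -0.14311511  0.13136955]
```

Request:
{"name": "play_rows", "arguments": {
  "increments": [
    [[-0.8,0.5,8],[0,0.1,0],1],
    [[-0.8,0.5,16],[0,0.1,0],1],
    [[-0.8,0.5,21],[0,0.1,0],1],
    [[-0.8,0.5,24],[0,0.1,0],1],
    [[-0.8,0.5,27],[0,0.1,0],1],
    [[-0.8,0.5,30],[0,0.1,0],1],
    [[-0.8,0.5,33],[0,0.1,0],1]
  ]
}}

```text
time: 45.7
ee_pos: [0.552, -0.1424, 0.1924]
tcp_rot: [-180.0, -0.1, 175.9]
wrist_force: [-5.3, 0.5, 17.0]
opening: 0.0189
grasp_force: 80.9
```

Request:
{"name": "play_rows", "arguments": {
  "increments": [
    [[0.5,0,3],[0,0,0],1],
    [[0.5,0,6],[0,0,0],1],
    [[0.5,0,9],[0,0,0],1],
    [[0.5,0,12],[0,0,0],1],
    [[0.5,0,15],[0,0,0],1],
    [[0.5,0,18],[0,0,0],1],
    [[0.5,0,20],[0,0,0],1],
    [[0.5,0,20],[0,0,0],1],
    [[0,0,20],[0,0,0],1],
    [[0,0,10],[0,0,0],1],
    [[0,0,-10],[0,0,0],1],
    [[0,0,-30],[0,0,0],1],
    [[0,0,-35],[0,0,0],1],
    [[0,0,-35],[0,0,0],1]
  ]
}}

```text
time: 47.1
ee_pos: [0.5518, -0.1423, 0.226]
tcp_rot: [-180.0, -0.2, 175.9]
wrist_force: [0.4, 0.4, -0.6]
opening: 0.019
grasp_force: 78.4
```

Run:
```python
from h import *
print(rel((.4920,-.3962,.225),(180,0,155.9)))
```

```text
(array([  41.6, -257.5,    1.1]), array([-0.03, -0.18, 20.01]))
```

Request:
{"name": "play_rows", "arguments": {
  "increments": [
    [[5,-30,0],[0,0,2],1],
    [[11,-70,0],[0,0,5],1],
    [[18,-115,0],[0,0,8],1],
    [[25,-160,0],[0,0,12],1],
    [[33,-205,0],[0,0,16],1],
    [[38,-240,0],[0,0,19],1],
    [[41,-257.5,1],[0,-0.2,20],1],
    [[41,-257.5,12],[0,-0.2,20],1],
    [[41,-257.5,42],[0,-0.2,20],1],
    [[41,-257.5,67],[0,-0.2,20],1],
    [[41,-257.5,77],[0,-0.2,20],1],
    [[41,-257.5,77],[0,-0.2,20],1],
    [[41,-257.5,77],[0,-0.2,20],1]
  ]
}}

```text
time: 48.4
ee_pos: [0.4926, -0.3956, 0.1494]
tcp_rot: [-180.0, 0.0, 156.0]
wrist_force: [-0.2, 0.1, -0.8]
opening: 0.0191
grasp_force: 78.4
```

Request:
{"name": "play_rows", "arguments": {
  "increments": [
    [[0,-0.2,8],[0,0,0],1],
    [[0,-0.2,18],[0,0,0],1],
    [[0,-0.2,30],[0,0,0],1],
    [[0,-0.2,42],[0,0,0],1],
    [[0,-0.2,49],[0,0,0],1],
    [[0,-0.2,50],[0,0,0],1],
    [[0,-0.2,50],[0,0,0],1]
  ]
}}

```text
time: 49.1
ee_pos: [0.4918, -0.3962, 0.0994]
tcp_rot: [-180.0, 0.0, 155.9]
wrist_force: [-4.6, 1.9, 9.1]
opening: 0.0189
grasp_force: 80.0
```

Seated. I'll release, rise, and go above the carousel to check.

Request:
{"name": "play_rows", "arguments": {
  "increments": [
    [[0,0,0],[0,0,0],0.3],
    [[0,0,0],[0,0,0],0.3],
    [[0,0,0],[0,0,0],0.3],
    [[0,0,0],[0,0,0],0.3],
    [[0,0,-20],[0,0,0],0.3],
    [[0,0,-60],[0,0,0],0.3],
    [[0,0,-110],[0,0,0],0.3],
    [[0,0,-160],[0,0,0],0.3],
    [[0,0,-200],[0,0,0],0],
    [[8,40,-200],[0,0,-3],0],
    [[18,85,-200],[0,0,-7],0],
    [[28,130,-200],[0,0,-11],0],
    [[38,175,-200],[0,0,-15],0],
    [[48,215,-200],[0,0,-18],0],
    [[60,245,-190],[0,0,-20],0],
    [[80,255,-190],[0,0,-20],0],
    [[80,255,-190],[0,0,-20],0],
    [[80,255,-190],[0,0,-20],0]
  ]
}}

```text
time: 50.9
ee_pos: [0.5233, -0.1308, 0.2887]
tcp_rot: [-180.0, 0.0, 176.0]
wrist_force: [0.8, -0.3, -0.5]
opening: 0.0853
grasp_force: 0.0
```

Run:
```python
from wheel import *
o,p,W=wheel('w9.png',())
print(o['ee_pos'],o['tcp_rot'])
w=W.reshape(-1,3);X=w;c=np.array([.545,-.1424]);a=np.radians(-4)
h=np.array([np.cos(a),np.sin(a)]);s=(w[:,:2]-c)@h;t=(w[:,:2]-c)@[-h[1],h[0]]
m=(s<-.065)&(s>-.13)&(np.abs(t)<.03)&(w[:,2]>.012)&(w[:,2]<.04); P=w[m][:,:2]
print('handle',m.sum(),cv2.minAreaRect(P.astype(np.float32)),np.median(w[m][:,2]))
print(rel((.4565,-.1360,.10),(180,0,176)))
o,p2,d=grab("scene"); W2=cloud("scene",o,d).reshape(-1,3)
m=(np.hypot(W2[:,0]-.49,W2[:,1]+.395)<.03)&(W2[:,2]>.105)&(W2[:,2]<.125); print('cap',m.sum(),W2[m].mean(0),W2[m][:,2].max())
```

```text
axis [ 0.6032 -0.1463] yaw -4.01 used 10 res 0.0009
slot hole [ 0.5485 -0.1425] fit [ 0.5484 -0.1425] Z slot 0.017
[ 0.52332673 -0.13076364  0.288687  ] [-1.79955955e+02  2.36637173e-02  1.75957913e+02]
handle 436 ((0.45619726181030273, -0.13526955246925354), (0.015286353416740894, 0.0478188619017601), 85.82977294921875) 0.02627304906034411
(array([ 66.5,  -9.4, 188.5]), array([-0.04,  0.01, -0.1 ]))
cap 98 [ 0.48422666 -0.39659244  0.11262757] 0.11775882591375442
```

View pics/w9.png

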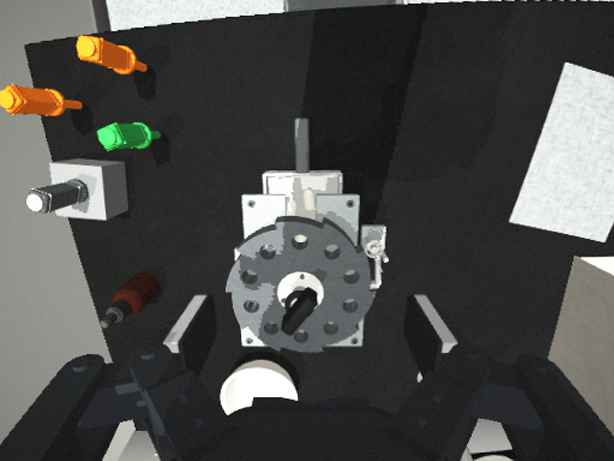

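All the holes are empty, capsules are visible in the pan at (310,203), and the punch stands in the block. Now the pan handle at (301,145).

Run:
```python
from h import *
print(rel((.4570,-.1354,.0245),(180,0,175.9)))
```

```text
(array([ 66. ,  -8.4, 263.9]), array([-0.04, -0.  , -0.02]))
```

Request:
{"name": "play_rows", "arguments": {
  "increments": [
    [[30,-4,30],[0,0,0],0.4],
    [[60,-8,60],[0,0,0],0.4],
    [[66,-8.4,105],[0,0,0],0.4],
    [[66,-8.4,150],[0,0,0],0.4],
    [[66,-8.4,195],[0,0,0],0.4],
    [[66,-8.4,235],[0,0,0],0.4],
    [[66,-8.4,258],[0,0,0],0.4],
    [[66,-8.4,263],[0,0,0],0.4],
    [[66,-8.4,263],[0,0,0],0.4],
    [[66,-8.4,263],[0,0,0],1],
    [[66,-8.4,263],[0,0,0],1],
    [[66,-8.4,263],[0,0,0],1],
    [[66,-8.4,263],[0,0,0],1],
    [[66,-8.4,263],[0,0,0],1],
    [[66,-8.4,263],[0,0,0],1],
    [[66,-8.4,263],[0,0,0],1],
    [[66,-8.4,263],[0,0,0],1]
  ],
  "grip_force": 60
}}

```text
time: 52.7
ee_pos: [0.4575, -0.135, 0.0268]
tcp_rot: [-179.9, 0.1, 175.9]
wrist_force: [-1.7, -0.3, 5.7]
opening: 0.0148
grasp_force: 58.5
```

Request:
{"name": "play_rows", "arguments": {
  "increments": [
    [[0,0,-4],[0,0,0],1],
    [[0,0,-8],[0,0,0],1],
    [[0,0,-12],[0,0,0],1],
    [[5,0,-14],[0,0,0],1],
    [[15,0,-14],[0,0,0],1],
    [[30,0,-14],[0,0,0],1],
    [[47,0,-14],[0,0,0],1],
    [[65,0,-14],[0,0,0],1],
    [[83,0,-14],[0,0,0],1],
    [[98,0,-14],[0,0,0],1],
    [[107,0,-14],[0,0,0],1],
    [[110,0,-14],[0,0,0],1],
    [[110,0,-14],[0,0,0],1]
  ]
}}

```text
time: 54.0
ee_pos: [0.3469, -0.1269, 0.0396]
tcp_rot: [-180.0, 0.0, 175.9]
wrist_force: [0.5, 0.3, -1.7]
opening: 0.0145
grasp_force: 58.5
```

Run:
```python
from h import *
o,p,d=grab("scene"); W=cloud("scene",o,d); print(o['ee_pos'],o['tcp_rot'])
u,v=proj("scene",o,[[.45,-.14,.03]])[0].astype(int); save('s10.png',p[v-70:v+70,u-80:u+80],4)
o=telemetry.get_obs()
# place: pan centre at mat centre, yaw -20; grip 88 mm behind
for c,y,z in(((.4975,.2205),-20,.045),((.4975,.2205),-20,.0305)):
    a=np.radians(y); t=np.array(c)-.088*np.array([np.cos(a),np.sin(a)]); print(t,rel((*t,z),(180,0,180+y),o))
```

```text
[ 0.34686908 -0.1268782   0.03955852] [-1.79963609e+02  1.32422380e-02  1.75900236e+02]
[0.41480705 0.25059777] (array([-40.5, 381.4,  -5.7]), array([-0.03,  0.02, 15.91]))
[0.41480705 0.25059777] (array([-40.5, 381.4,   8.8]), array([-0.03,  0.02, 15.91]))
```

View pics/s10.png

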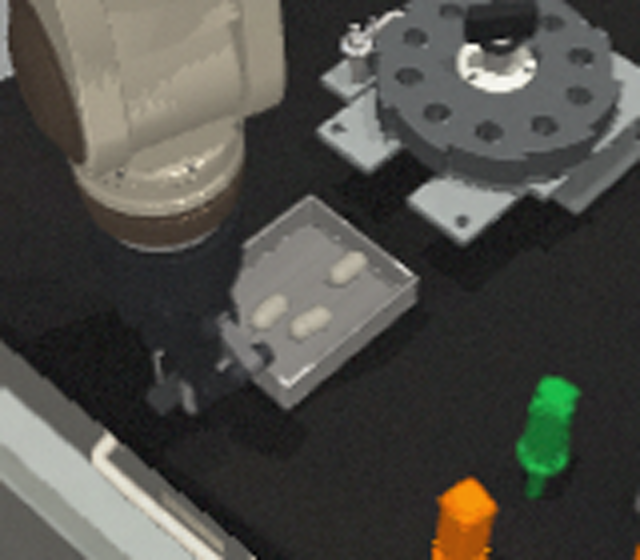

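All three capsules lie in the pan, at (347,268), (268,310) and (310,323). I'll carry it to the mat.

Request:
{"name": "play_rows", "arguments": {
  "increments": [
    [[0,4,-3],[0,0,0],1],
    [[-1,14,-6],[0,0,0.5],1],
    [[-3,32,-8],[0,0,1.3],1],
    [[-6,58,-8],[0,0,2.4],1],
    [[-9,88,-8],[0,0,3.7],1],
    [[-13,120,-8],[0,0,5],1],
    [[-16,153,-8],[0,0,6.4],1],
    [[-20,186,-8],[0,0,7.8],1],
    [[-23,220,-8],[0,0,9.2],1],
    [[-27,254,-8],[0,0,10.6],1],
    [[-30,286,-8],[0,0,12],1],
    [[-34,316,-8],[0,0,13.3],1],
    [[-37,344,-8],[0,0,14.5],1],
    [[-39,365,-8],[0,0,15.4],1],
    [[-40,377,-8],[0,0,15.9],1],
    [[-40.5,381,-8],[0,0,15.9],1],
    [[-40.5,381,-8],[0,0,15.9],1],
    [[-40.5,381,-8],[0,0,15.9],1]
  ]
}}

```text
time: 55.85
ee_pos: [0.4143, 0.2497, 0.0472]
tcp_rot: [-179.9, -0.0, 160.0]
wrist_force: [-0.0, -0.1, -3.0]
opening: 0.0149
grasp_force: 58.7
```

Run:
```python
from h import *
o,p,d=grab("side"); W=cloud("side",o,d).reshape(-1,3); print(o['ee_pos'],o['tcp_rot'])
m=(W[:,2]>.033)&(W[:,2]<.055)&(np.hypot(W[:,0]-.50,W[:,1]-.22)<.08); print(m.sum(),cv2.minAreaRect(W[m][:,:2].astype(np.float32)))
save('s11.png',p)
```

```text
[0.41433381 0.24965071 0.04717802] [-1.79938799e+02 -2.72865188e-02  1.59999606e+02]
424 ((0.49189457297325134, 0.22430741786956787), (0.09499896317720413, 0.12738898396492004), 68.69478607177734)
```

Request:
{"name": "play_rows", "arguments": {
  "increments": [
    [[0,0,5],[0,0,0],1],
    [[0,0,10],[0,0,0],1],
    [[0,0,14],[0,0,0],1],
    [[0,0,16.5],[0,0,0],1],
    [[0,0,17.3],[0,0,0],1],
    [[0,0,17.3],[0,0,0],1],
    [[0,0,17.3],[0,0,0],0.5],
    [[0,0,17.3],[0,0,0],0.5],
    [[0,0,17.3],[0,0,0],0.5],
    [[0,0,17.3],[0,0,0],0.5],
    [[0,0,5],[0,0,0],0.5],
    [[0,0,-30],[0,0,0],0.5],
    [[0,0,-75],[0,0,0],0.5],
    [[0,0,-120],[0,0,0],0.5],
    [[0,-40,-160],[0,0,0],0.5],
    [[0,-80,-190],[0,0,0],0.5],
    [[0,-80,-190],[0,0,0],0.5]
  ]
}}

```text
time: 57.6
ee_pos: [0.387, 0.1734, 0.2427]
tcp_rot: [179.8, 0.3, 159.9]
wrist_force: [0.7, 0.5, 0.5]
opening: 0.043
grasp_force: 0.0
```

Run:
```python
from h import *
o,p,d=grab("scene"); W=cloud("scene",o,d).reshape(-1,3)
m=(W[:,2]>.02)&(W[:,2]<.034)&(np.hypot(W[:,0]-.47,W[:,1]-.23)<.12); print('pan',m.sum(),cv2.minAreaRect(W[m][:,:2].astype(np.float32)))
save('s12.png',p,1.5)
```

```text
pan 420 ((0.46956169605255127, 0.22812962532043457), (0.09848840534687042, 0.1706223487854004), 70.54789733886719)
```

View pics/s12.png

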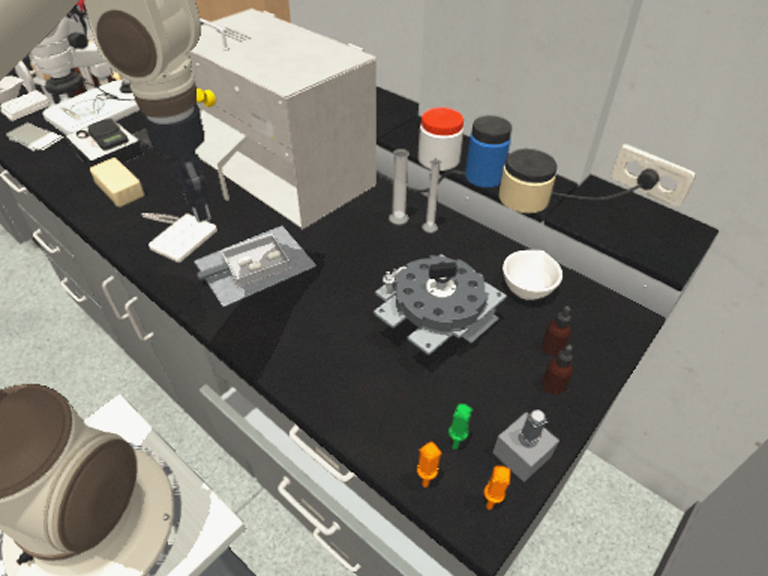

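The pan with its capsules is on the mat at (255,260), 1–3 mm off centre. The punch is in its block and the bottles still stand. Handing in.

```bash
python3 -c "
from h import *
print(workorder.job_done())"
```

```text
the job is handed in; nothing more can be done
None
```

The job is done and handed in: all three capsules present (1, 2 and 6) were punched into the pan, the pan is back on its mat, the punch is in its block, the wheel is caught on a tooth, and both dropper bottles are still standing.

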